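# Nest the washed glue cups and cap them with the funnel

### The job

The washed glue cups and the funnel are draining mouth down on the pegs of the slanted rack. Put them away on the round cork mat: nest the two cups from the rack, one after the other, mouth down over the cup that stands there, each pressed on just lightly so that it sits home and level without being rammed tight, and last set the funnel mouth down over the top of the stack so that it sits straight. Do not drop or force anything, and leave the stack standing on the mat and the other things on the bench where they are.

Things in the scene. Friction and masses are not known exactly. Their poses are not given: they have to be found in the camera images.
- cup_a: White plastic beaker tapered like a flower pot, 95 mm long: mouth 68 mm across outside (70 over the bead), closed end 38 mm, wall 3.2 mm, 55 g. Origin: centre of the mouth; z along its axis to the closed end. Starts mouth down over a rack peg, leaning with it, free to be drawn off along its axis. Nested over an alike cup it rests by its walls, mouth about 19 mm above the other's; met fast (over some 30 mm/s) or pushed hard it jams.
- cup_b: White plastic beaker tapered like a flower pot, 95 mm long: mouth 68 mm across outside (70 over the bead), closed end 38 mm, wall 3.2 mm, 55 g. Origin: centre of the mouth; z along its axis to the closed end. Alike in all to cup_a, on another peg of the rack.
- cup_mat: White plastic beaker tapered like a flower pot, 95 mm long: mouth 68 mm across outside (70 over the bead), closed end 38 mm, wall 3.2 mm, 55 g. Origin: centre of the mouth; z along its axis to the closed end. Alike to cup_a; it stands upright, mouth down (z up), near the middle of the cork mat. The stack is made on it.
- funnel: Metal funnel 110 mm long: cone 93 mm across the mouth, 58 mm deep, wall 2.5 mm, then a round spout 13 to 15 mm thick. 90 g. Origin: centre of the mouth; z along its axis to the spout's end; spout from z = 58 to 110 mm. Starts mouth down over a rack peg, leaning like the cups. Over the closed end of an upright cup it centres itself, mouth about 58 mm above that cup's mouth.
- rack: Wooden draining rack, fixed, 380 mm wide (y), 160 deep (x); origin on the bench under its middle. Its deck slopes 28 degrees, low (about 40 mm) at the front, -x, which faces the robot, high (110 mm) at the back. Three pegs stand square to it (leaning to -x) at x = 0, y = -120, 0, 120, foot at z = 72 mm; each 33 mm thick, 34 long, with a 51 mm collar. Any thing may be on any peg.
- mat: Round cork mat, fixed, 120 mm across, 6 mm thick, origin under its centre.
- glue_bottle: Wood-glue bottle, white, 64 mm across and 186 mm tall with an orange nozzle; origin under its middle. Leave it alone.
- spirit_lamp: Glass spirit lamp with a brass burner, 76 mm across and 89 mm tall; origin under its middle. Leave it alone.
- pigment_jar: Closed straight-sided white jar, 66 mm across and 80 mm tall, in front of the rack; origin under its middle. Leave it alone.
- rosin_tin: Flat steel tin, 70 mm across and 30 mm tall, lying beside the mat; origin under its middle. Leave it alone.
- glue_brush: Flat brush with a wooden handle, 190 mm long, lying beside the mat between it and the robot; origin under its middle. Leave it alone.
- mallet: Wooden mallet lying on its side, 246 mm long; origin under its middle. Leave it alone.
- bow_frog: Small black bow frog, 62 mm long; origin under its middle. Leave it alone.
Not all that is in view belongs to the job. What is shaped like the funnel but pink or red is not meant.

How it is judged:
On the way, in this order (a step that is already met when the one before it is completed fails the run):
1. one of the two rack cups sits nested over the cup on the mat, let go (((horizontal distance between cup_a and cup_mat below 0.006 m and z of cup_a in the frame of cup_mat between 0.014 and 0.028 m and angle between the z axis of cup_a and the z axis of cup_mat, either way round below 0.06 rad and angle between cup_a's own z axis and vertical below 0.08 rad) or (horizontal distance between cup_b and cup_mat below 0.006 m and z of cup_b in the frame of cup_mat between 0.014 and 0.028 m and angle between the z axis of cup_b and the z axis of cup_mat, either way round below 0.06 rad and angle between cup_b's own z axis and vertical below 0.08 rad)) and contact force between the fingers and cup_a below 0.2 N and contact force between the fingers and cup_b below 0.2 N), for 0.2 s.
2. the second cup sits nested over the first, let go (((horizontal distance between cup_a and cup_mat below 0.006 m and z of cup_a in the frame of cup_mat between 0.014 and 0.028 m and angle between the z axis of cup_a and the z axis of cup_mat, either way round below 0.06 rad and angle between each of cup_a, cup_b's own z axis and vertical below 0.08 rad and horizontal distance between cup_b and cup_a below 0.006 m and z of cup_b in the frame of cup_a between 0.014 and 0.028 m and angle between the z axis of cup_b and the z axis of cup_a, either way round below 0.06 rad) or (horizontal distance between cup_b and cup_mat below 0.006 m and z of cup_b in the frame of cup_mat between 0.014 and 0.028 m and angle between the z axis of cup_b and the z axis of cup_mat, either way round below 0.06 rad and angle between each of cup_b, cup_a's own z axis and vertical below 0.08 rad and horizontal distance between cup_a and cup_b below 0.006 m and z of cup_a in the frame of cup_b between 0.014 and 0.028 m and angle between the z axis of cup_a and the z axis of cup_b, either way round below 0.06 rad)) and contact force between the fingers and cup_a below 0.2 N and contact force between the fingers and cup_b below 0.2 N), for 0.2 s.
At the end, for the whole second after the job is handed in: First cup upright on the mat (30 mm, 0.06 rad); the two others nested over it in turn, each axis within 6 mm and 0.06 rad of the cup beneath, its mouth 14 to 28 mm above that one's; funnel mouth down on the top cup, within 8 mm and 0.12 rad, mouth 50 to 66 mm above the cup's; all at rest (horizontal distance between cup_mat and mat below 0.03 m and angle between cup_mat's own z axis and vertical below 0.06 rad and ((horizontal distance between cup_a and cup_mat below 0.006 m and z of cup_a in the frame of cup_mat between 0.014 and 0.028 m and angle between the z axis of cup_a and the z axis of cup_mat, either way round below 0.06 rad and angle between each of cup_a, cup_b's own z axis and vertical below 0.08 rad and horizontal distance between cup_b and cup_a below 0.006 m and z of cup_b in the frame of cup_a between 0.014 and 0.028 m and angle between the z axis of cup_b and the z axis of cup_a, either way round below 0.06 rad and horizontal distance between funnel and cup_b below 0.008 m and z of funnel in the frame of cup_b between 0.05 and 0.066 m and angle between funnel's own z axis and vertical below 0.12 rad) or (horizontal distance between cup_b and cup_mat below 0.006 m and z of cup_b in the frame of cup_mat between 0.014 and 0.028 m and angle between the z axis of cup_b and the z axis of cup_mat, either way round below 0.06 rad and angle between each of cup_b, cup_a's own z axis and vertical below 0.08 rad and horizontal distance between cup_a and cup_b below 0.006 m and z of cup_a in the frame of cup_b between 0.014 and 0.028 m and angle between the z axis of cup_a and the z axis of cup_b, either way round below 0.06 rad and horizontal distance between funnel and cup_a below 0.008 m and z of funnel in the frame of cup_a between 0.05 and 0.066 m and angle between funnel's own z axis and vertical below 0.12 rad)) and linear speed of each of cup_a, cup_b, cup_mat, funnel below 0.02 m/s); the robot touches nothing.
It fails at once if the stack pressed down hard once home (over 28 N on the mat with the things at rest) (contact force between cup_mat and mat above 28 N and linear speed of each of cup_a, cup_b, cup_mat, funnel below 0.001 m/s).
It fails at once if a cup run into another so hard that they jam (walls wedged together with over 130 N in sum) (contact force between any of cup_a, cup_b and cup_mat above 130 N or contact force between cup_a and cup_b above 130 N).
It fails at once if a cup or the funnel let fall onto the stack (falling free faster than 0.6 m/s, some 18 mm) ((horizontal distance between cup_a and cup_mat below 0.04 m and linear speed of cup_a above 0.6 m/s and contact force between the fingers and cup_a below 0.05 N) or (horizontal distance between cup_b and cup_mat below 0.04 m and linear speed of cup_b above 0.6 m/s and contact force between the fingers and cup_b below 0.05 N) or (horizontal distance between funnel and cup_mat below 0.04 m and linear speed of funnel above 0.6 m/s and contact force between the fingers and funnel below 0.05 N)).
It fails at once if another thing on the bench pushed away (over 30 mm) (distance of any of glue_bottle, spirit_lamp, pigment_jar, rosin_tin, glue_brush, mallet, bow_frog from where it was at the start of the episode above 0.03 m).
It fails at once if an upright bystander tipped over (angle between any of glue_bottle, spirit_lamp, pigment_jar's own z axis and vertical above 0.5 rad).
It also fails if it takes over 72 s, if anything falls off the work surface, if the arm or the gripper's body presses on something with over 40 N, if the wrist force passes 120 N, or if a joint passes its speed limit or range.

### The arm

A 6-joint arm with a two-finger parallel gripper is mounted at the origin on the work surface. World frame = base frame: x ahead of the robot, y to its left, z up, the work surface at z = 0. Lengths are in m, angles in rad, forces in N, time in s.
With the tool pointing down it reaches from about 0.425 to 0.95 m from the base axis. Payload 3.5 kg.
Tool frame: the origin (TCP) lies on the centre line of the jaws, within the pads' length; the fingertips stand ahead of it and the grasp point (between the pads) lies 2 mm behind it (manip.tcp_to_tips is the z of the fingertips in the tool frame, in m); z points along the fingers, y is the direction in which the jaws open and shut (so a half turn about z gives the same grasp; the last joint's range is limited). The gripper opens to 85 mm and grips with 20 to 120 N. Pads are 22 mm wide; open, the fingers measure 114 mm over their backs; the gripper's body (76 mm by 85 mm) begins 54 mm behind the grasp point. The pads swing forward as they close: fully open they stand 13 mm farther back than shut.
Start: joints at [-1.269, 0.286, 1.577, -0, 1.279, -0.15], TCP at [0.295, -0.607, 0.22] pointing down, gripper open.
Joint ranges: [-2.77, 2.77], [-0.9, 2.22], [0.21, 2.48], [-1.53, 4.67], [0.24, 2.81], [-2.84, 2.84]. Speed limits (rad/s): [2.79, 2.79, 3.14, 3.14, 3.14, 3.14].

### API

Orientations are given as a 3x3 rotation matrix whose columns are the frame's x, y, z axes.
In Python, from station import manip, viewer gives the robot as it stands.
- The arm moves only by the tool jog_arm, never from a script. Its argument "series" is a list of rows, each a list of 7 numbers: the closure, from 0 (fully open) to 1 (shut), then the shift along the tool's x, y, z in mm, then the turn, a rotation vector about the tool's x, y, z in degrees. In form: [[fingers, x, y, z, wx, wy, wz], ...]. A call has 1 to 8 rows; each row shifts and turns the commanded pose from where the row before left it, along the tool's axes as they then stand; what a row does not reach is not made up. A row lasts 1/10 s, in which the tool goes at most 50 mm and 8.59 degrees, less where a joint would pass 70% of its speed; a pose out of reach is approached as far as the arm can. A call with a gripper value outside its range is refused whole. The fingers move at their own pace and stop on an object; "squeeze" is the grip in N (left out, the last holds). Time passes only in rows, so rows that do not move let the fingers close. It gives the time, the measured TCP pose, the force and the opening at its end, in the units of the state.
- manip.state(): the state, without advancing time (a new reading comes with each control period).
- viewer.camera(name): name is "scene" or "top" or "wrist"; returns the picture (384x512x3 uint8, red, green, blue); there is no depth.
- viewer.camera_model(name): a dict with "intrinsics" (3x3 intrinsics, pixels), "k1" (the pictures are not rectified: a ray, as slopes to the right and down, at radius r is drawn at 1 + k1 r^2 times it, then the intrinsics apply), "world_from_camera" (4x4, takes a point from camera to world coordinates); the wrist camera has in their place "T_tool_cam" (4x4, takes a point from camera to tool coordinates, whose origin is the TCP and whose axes are the flange's). Camera axes: x right, y up, looking along -z (the intrinsics and any distortion apply to the point x, -y, -z); pixel columns grow to the right and rows downward; lengths in m; the calibration is good to about 2 mm. A picture is of the moment at which its call begins: read the wrist's pose just before it. camera_model takes no time and is no camera call.
- manip.sign_off(): hands the job in, once; it reports no verdict.
The state is a dict: "t": time; "joints": joint angles; "qd": joint speeds; "tau": joint torques, N m; "tcp_pos": TCP position; "tcp_rot": TCP orientation; "contact_force": force on the tool from outside, world axes, zero at the start; "wrist_torque": the same for the moment, N m; "finger_gap": opening from 0.0 (shut) to 1.0 (fully open).
Only numpy, scipy, OpenCV 4.12 (cv2) and the standard library are available. Lean on these libraries where they do the work, as an engineer would, in place of code of your own. Each camera call takes 0.05 s, during which the arm holds its last target.

## Working session

There is one attempt and no reset: what is moved stays moved. The work goes in short steps, Python scripts to look and compute and a tool call to move; the robot and the scene stay as the last step left them, time stands still between calls to the robot, and variables do not carry over. Pictures are saved under pics/ and viewed, and the job is handed in when it is done.

Besides the shell and the picture viewer there is one more tool, called after "Emit:" as a command line: name --pt "numbers of a row" for each row, then --argument value for the rest. jog_arm: Moves the arm, as the interface text tells. Its arguments: {"type":"object","properties":{"series":{"type":"array"},"squeeze":{"type":"number"}},"required":["series"]}

```bash
ls; mkdir -p pics; python3 - <<'E'
from station import manip, viewer
import cv2, numpy as np
s=manip.state();print({k:np.round(v,3).tolist() for k,v in s.items()});print(manip.tcp_to_tips)
for n in ["scene","top","wrist"]:
    cv2.imwrite(f"pics/{n}0.png",viewer.camera(n)[:,:,::-1]);print(n,viewer.camera_model(n))
E
```

```text
pics
{'t': 0.0, 'joints': [-1.269, 0.287, 1.578, 0.0, 1.279, -0.15], 'qd': [-0.001, -0.001, -0.001, 0.001, 0.0, -0.0], 'tau': [0.0, -40.598, -29.262, -0.0, 0.006, 0.0], 'tcp_pos': [0.295, -0.607, 0.219], 'tcp_rot': [[0.9, 0.437, -0.001], [0.437, -0.9, 0.002], [0.0, -0.002, -1.0]], 'contact_force': [0.349, -0.252, -0.006], 'wrist_torque': [0.002, 0.078, -0.013], 'finger_gap': 1.002}
0.017
scene {'intrinsics': array([[363.04720393,   0.        , 254.89311037],
       [  0.        , 363.04720393, 189.85471124],
       [  0.        ,   0.        ,   1.        ]]), 'k1': -0.11008870333996407, 'world_from_camera': array([[-0.12009303, -0.58861202,  0.79944578,  1.46531424],
       [ 0.99265787, -0.08289484,  0.08808402,  0.11639863],
       [ 0.01442262,  0.80415442,  0.59424545,  0.78547504],
       [ 0.        ,  0.        ,  0.        ,  1.        ]])}
top {'intrinsics': array([[449.61702188,   0.        , 250.77135751],
       [  0.        , 449.61702188, 183.29769343],
       [  0.        ,   0.        ,   1.        ]]), 'k1': -0.02209052207901257, 'world_from_camera': array([[ 3.0231
[... 186 characters left out ...]
65766e-01,  9.88495482e-01,
         1.42794994e+00],
       [ 0.00000000e+00,  0.00000000e+00,  0.00000000e+00,
         1.00000000e+00]])}
wrist {'intrinsics': array([[338.71887675,   0.        , 255.93595754],
       [  0.        , 338.71887675, 194.50424309],
       [  0.        ,   0.        ,   1.        ]]), 'k1': -0.05310351550785431, 'T_tool_cam': array([[ 1.14208048e-03,  9.64823486e-01,  2.62896058e-01,
         6.58265738e-02],
       [ 9.99999310e-01, -1.03002480e-03, -5.64054007e-04,
         9.80831322e-04],
       [-2.73423094e-04,  2.62896520e-01, -9.64823997e-01,
        -1.52814944e-01],
       [ 0.00000000e+00,  0.00000000e+00,  0.00000000e+00,
         1.00000000e+00]])}
```

View pics/scene0.png

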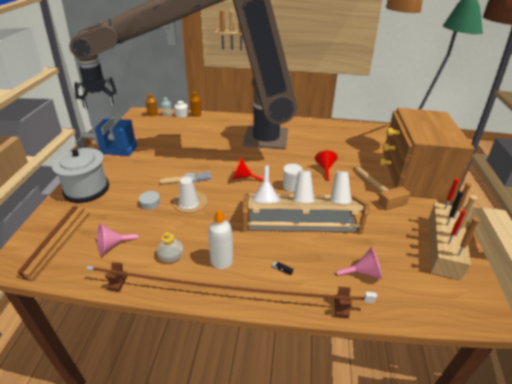

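View pics/top0.png

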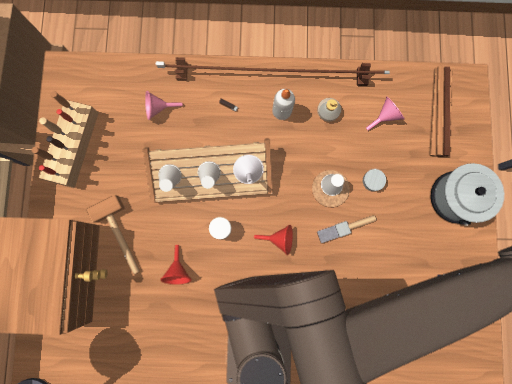

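View pics/wrist0.png

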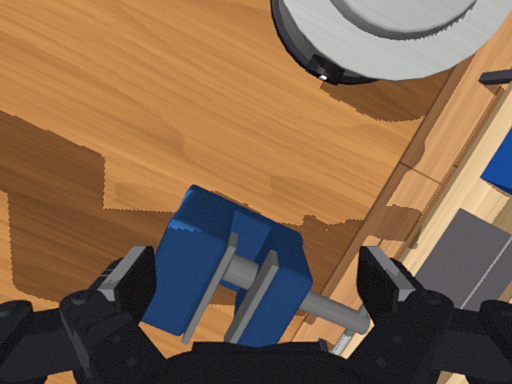

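```bash
cat > h.py <<'E'
import numpy as np, cv2
from station import manip, viewer
def ray(name,uv,pose=None):
    m=viewer.camera_model(name);K=m["intrinsics"];k1=m["k1"]
    uv=np.atleast_2d(np.float64(uv)).reshape(-1,1,2)
    p=cv2.undistortPoints(uv,K,np.array([k1,0,0,0,0.]),None,None,None).reshape(-1,2) if False else cv2.undistortPointsIter(uv,K,np.array([k1,0,0,0.]),np.eye(3),np.eye(3),(3,50,1e-9)).reshape(-1,2)
    d=np.c_[p[:,0],-p[:,1],-np.ones(len(p))]
    if name=="wrist":
        p0,R=pose;T=np.eye(4);T[:3,:3]=R;T[:3,3]=p0;W=T@m["T_tool_cam"]
    else: W=m["world_from_camera"]
    d=d@W[:3,:3].T
    return W[:3,3],d/np.linalg.norm(d,axis=1)[:,None]
def plane(name,uv,z,pose=None):
    o,d=ray(name,uv,pose);return o+d*((z-o[2])/d[:,2])[:,None]
def proj(name,P,pose=None):
    m=viewer.camera_model(name);K=m["intrinsics"]
    if name=="wrist":
        p0,R=pose;T=np.eye(4);T[:3,:3]=R;T[:3,3]=p0;W=T@m["T_tool_cam"]
    else: W=m["world_from_camera"]
    q=(np.atleast_2d(P)-W[:3,3])@W[:3,:3]
    s=np.c_[q[:,0]/-q[:,2],-q[:,1]/-q[:,2]];r2=(s**2).sum(1)[:,None]
    return s*(1+m["k1"]*r2)@K[:2,:2].T+K[:2,2]
def tri(*rs):
    A=0;b=0
    for o,d in rs:
        d=d.ravel();M=np.eye(3)-np.outer(d,d);A=A+M;b=b+M@o
    p=np.linalg.solve(A,b)
    return p,[float(np.linalg.norm((np.eye(3)-np.outer(d.ravel(),d.ravel()))@(p-o))) for o,d in rs]
def shot(name,fn):
    s=manip.state();im=viewer.camera(name)[:,:,::-1].copy();cv2.imwrite(fn,im)
    return im,(np.array(s["tcp_pos"]),np.array(s["tcp_rot"]))
E
python3 - <<'E'
from h import *
a=cv2.imread("pics/scene0.png");b=cv2.imread("pics/top0.png")
cv2.imwrite("pics/c1.png",cv2.resize(a[150:240,140:370],None,fx=3.4,fy=3.4,interpolation=cv2.INTER_CUBIC))
cv2.imwrite("pics/c2.png",cv2.resize(b[135:215,140:360],None,fx=3.6,fy=3.6,interpolation=cv2.INTER_CUBIC))
print(plane("top",[(152,202),(272,193),(220,228),(334,180),(331,188)],0).round(3))
E
```

```text
[[ 0.448  0.352  0.   ]
 [ 0.488 -0.03   0.   ]
 [ 0.372  0.132  0.   ]
 [ 0.537 -0.229  0.   ]
 [ 0.51  -0.219  0.   ]]
```

View pics/c1.png

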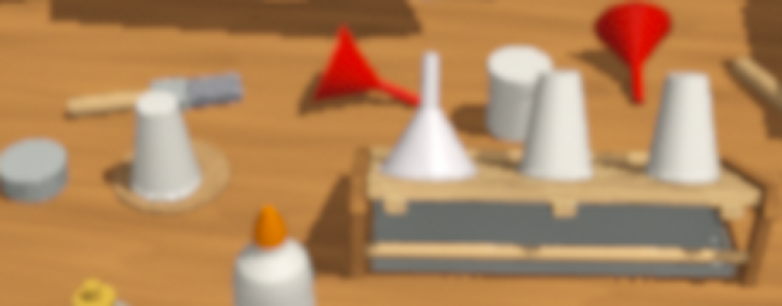

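View pics/c2.png

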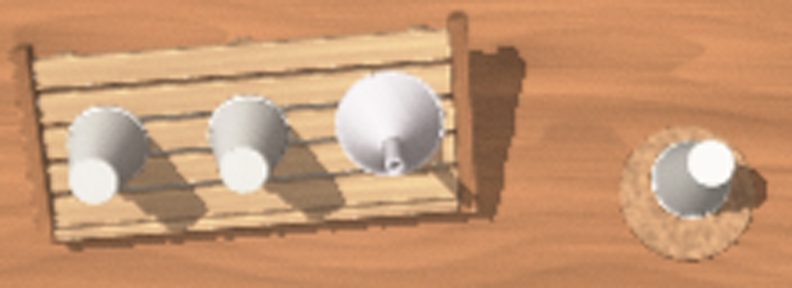

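```bash
python3 - <<'E'
from h import *
T={'L':(165.8,185.3),'M':(207.8,182.5),'mat':(337.5,180.3),'F':(249.4,180.3)}
S={'L':(342.4,172.6),'M':(306.5,172),'mat':(186.2,179.7),'F':(266.5,166.2)}
for k in T:
    p,e=tri(ray("top",T[k]),ray("scene",S[k]));print(k,p.round(4),np.round(e,4))
# mat disc by ellipse
print(plane("top",[(312.5,188),(348.5,188),(331.5,170.5),(331.5,207.5)],0.006).round(3))
# rack ends; posts
print(plane("top",[(264,172)],0.11).round(3))
E
```

```text
L [0.4815 0.285  0.1509] [0.0024 0.0024]
M [0.4934 0.1678 0.1498] [0.0053 0.0053]
mat [ 0.5191 -0.2185  0.1004] [0.002 0.002]
F [0.5009 0.0444 0.1651] [0.0013 0.0013]
[[ 0.508 -0.159  0.006]
 [ 0.511 -0.274  0.006]
 [ 0.567 -0.22   0.006]
 [ 0.447 -0.22   0.006]]
[[0.536 0.001 0.11 ]]
```

```bash
cat >> h.py <<'E'
from scipy.spatial.transform import Rotation as Ro
YAW=np.radians(6.0)
def Rtool(tilt,yaw=None,axis=None):
    yaw=YAW if yaw is None else yaw
    t=np.radians(tilt)
    z=np.array([np.sin(t)*np.cos(yaw),np.sin(t)*np.sin(yaw),-np.cos(t)])
    y=np.array([np.sin(yaw),-np.cos(yaw),0])
    return np.c_[np.cross(y,z),y,z]
def plan(p,R,n,f,start=None):
    s=manip.state();p0,R0=(np.array(s["tcp_pos"]),np.array(s["tcp_rot"])) if start is None else start
    rv=(Ro.from_matrix(R0.T@R)).as_rotvec()/n
    print(f"dist {np.linalg.norm(p-p0)*1e3:.1f}mm {np.degrees(np.linalg.norm(rv))*n:.1f}deg, per row {np.linalg.norm(p-p0)*1e3/n:.1f} {np.degrees(np.linalg.norm(rv)):.2f}")
    for k in range(n):
        Rk=R0@Ro.from_rotvec(rv*k).as_matrix()
        d=Rk.T@(p-p0)/n*1e3
        print([f]+[round(float(x),1) for x in d]+[round(float(x),2) for x in np.degrees(rv)],end=",\n")
E
python3 - <<'E'
from h import *
plan(np.array([.515,-.2185,.205]),Rtool(0),12,0)
E
```

```text
dist 446.7mm 19.9deg, per row 37.2 1.66
[0, 30.7, -21.1, 1.2, -0.01, 0.0, 1.66],
[0, 30.0, -22.0, 1.2, -0.01, 0.0, 1.66],
[0, 29.4, -22.8, 1.2, -0.01, 0.0, 1.66],
[0, 28.7, -23.7, 1.2, -0.01, 0.0, 1.66],
[0, 28.0, -24.5, 1.2, -0.01, 0.0, 1.66],
[0, 27.3, -25.3, 1.2, -0.01, 0.0, 1.66],
[0, 26.6, -26.1, 1.2, -0.01, 0.0, 1.66],
[0, 25.8, -26.8, 1.2, -0.01, 0.0, 1.66],
[0, 25.0, -27.6, 1.2, -0.01, 0.0, 1.66],
[0, 24.2, -28.3, 1.2, -0.01, 0.0, 1.66],
[0, 23.4, -29.0, 1.2, -0.01, 0.0, 1.66],
[0, 22.5, -29.6, 1.2, -0.01, 0.0, 1.66],
```

Emit:
jog_arm --pt "0 31 -21 1 0 0 1.7" --pt "0 30 -22 1 0 0 1.7" --pt "0 29 -23 1 0 0 1.7" --pt "0 29 -24 1 0 0 1.7" --pt "0 28 -24.5 1 0 0 1.7" --pt "0 27 -25 1 0 0 1.7" --pt "0 26.5 -26 1 0 0 1.7" --pt "0 26 -27 1 0 0 1.7"

```text
t: 0.95
tcp_pos: [0.4427, -0.3469, 0.2118]
tcp_rot: [[0.977, 0.211, -0.0], [0.211, -0.977, 0.0], [-0.0, -0.0, -1.0]]
contact_force: [0.9, 0.1, 0.0]
finger_gap: 0.999
```

Emit:
jog_arm --pt "0 25 -28 1 0 0 1.6" --pt "0 24 -28 1 0 0 1.6" --pt "0 23 -29 1 0 0 1.6" --pt "0 22.5 -30 1 0 0 1.5" --pt "0 0 0 0 0 0 0" --pt "0 0 0 0 0 0 0"

```text
t: 1.55
tcp_pos: [0.5157, -0.2182, 0.2078]
tcp_rot: [[0.994, 0.106, -0.001], [0.106, -0.994, -0.0], [-0.001, -0.0, -1.0]]
contact_force: [0.0, 0.4, -0.5]
finger_gap: 0.996
```

```bash
python3 - <<'E'
from h import *
im,p=shot("wrist","pics/w1.png");print(p[0].round(4),p[1].round(3).tolist())
E
```

```text
[ 0.5157 -0.2182  0.2078] [[0.994, 0.106, -0.001], [0.106, -0.994, -0.0], [-0.001, -0.0, -1.0]]
```

View pics/w1.png

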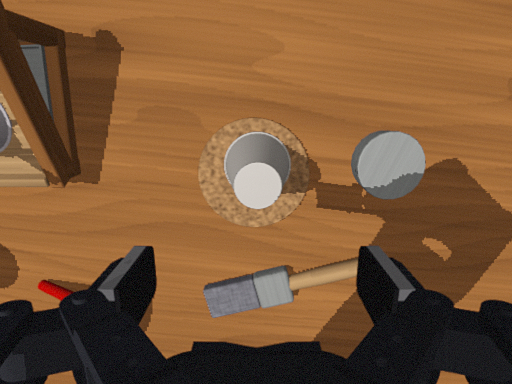

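```bash
python3 - <<'E'
from h import *
im=cv2.imread("pics/w1.png");g=im.min(2)
print(g[186,225:300:3],g[130:215:4,258])
pose=(np.array([.5157,-.2182,.2078]),None)
s=manip.state();pose=(np.array(s["tcp_pos"]),np.array(s["tcp_rot"]))
sat=im.max(2).astype(int)-im.min(2)
def big(m,near):
    c,_=cv2.findContours(m.astype(np.uint8),cv2.RETR_EXTERNAL,cv2.CHAIN_APPROX_NONE)
    c=[x for x in c if cv2.contourArea(x)>300 and cv2.pointPolygonTest(x,near,False)>=0]
    return max(c,key=cv2.contourArea)
e=cv2.fitEllipse(big(g>205,(258,186)));print("disc",e,plane("wrist",[e[0]],0.101,pose).round(4))
c=big((sat<28)&(g>90),(258,186));e=cv2.minEnclosingCircle(c);print("all",cv2.boundingRect(c),e)
c=cv2.convexHull(c)[:,0,:]; top=c[c[:,1]<172]
e=cv2.fitEllipse(cv2.convexHull(np.float32(big((sat<28)&(g>90),(258,186))[:,0,:][lambda a:a[:,1]<168] if False else np.array([q for q in big((sat<28)&(g>90),(258,186))[:,0,:] if q[1]<168])).astype(np.float32)));print("rim",e,plane("wrist",[e[0]],0.006,pose).round(4))
h,v=proj("wrist",[[.5191,-.2185,.101],[.519,-.2185,.006]],pose);print(h,v)
E
```

```text
[ 75  79  88 189 199 199 198 197 198 197 198 197 196 197 198 197 196 197
 198  75  44  53  47  41  45] [ 93 123 121 121 120 117 118 116 155 198 198 197 197 196 197 196 197 195
 194 195  74  91]Traceback (most recent call last):
  File "<stdin>", line 11, in <module>
  File "<stdin>", line 10, in big
ValueError: max() iterable argument is empty
```

```bash
cat >> h.py <<'E'
def big(m,near):
    c,_=cv2.findContours(m.astype(np.uint8),cv2.RETR_EXTERNAL,cv2.CHAIN_APPROX_NONE)
    c=[x for x in c if cv2.contourArea(x)>150 and cv2.pointPolygonTest(x,near,False)>=0]
    return max(c,key=cv2.contourArea)[:,0,:].astype(np.float32)
def cpose():
    s=manip.state();return (np.array(s["tcp_pos"]),np.array(s["tcp_rot"]))
E
python3 - <<'E'
from h import *
im=cv2.imread("pics/w1.png");g=im.min(2);pose=cpose()
sat=im.max(2).astype(int)-im.min(2)
e=cv2.fitEllipse(big(g>170,(258,186)));print("disc",e,plane("wrist",[e[0]],0.101,pose).round(4))
c=big((sat<28)&(g>85),(258,186));print(cv2.boundingRect(c))
e=cv2.fitEllipse(c[c[:,1]<165]);print("rim",e,plane("wrist",[e[0]],0.006,pose).round(4))
o,d=ray("wrist",[cv2.fitEllipse(big(g>170,(258,186)))[0]],pose)
print(proj("wrist",[[.5191,-.2185,.101],[.519,-.2185,.006]],pose))
E
```

```text
disc ((256.98272705078125, 185.1565399169922), (45.18147659301758, 46.463871002197266), 93.03671264648438) [[ 0.5188 -0.2208  0.101 ]]
(224, 132, 67, 77)
rim ((256.44158935546875, 159.67417907714844), (55.380916595458984, 63.84765625), 83.42403411865234) [[ 0.5233 -0.2201  0.006 ]]
[[254.16469597 184.43690967]
 [254.5553801  163.49123392]]
```

```bash
python3 - <<'E'
from h import *
plan(np.array([.445,.163,.255]),Rtool(28),10,0)
E
```

```text
dist 391.3mm 28.0deg, per row 39.1 2.80
[0, -3.0, -38.7, -4.7, 0.0, 2.8, 0.0],
[0, -2.8, -38.7, -4.9, 0.0, 2.8, 0.0],
[0, -2.5, -38.7, -5.0, 0.0, 2.8, 0.0],
[0, -2.3, -38.7, -5.1, 0.0, 2.8, 0.0],
[0, -2.0, -38.7, -5.2, 0.0, 2.8, 0.0],
[0, -1.8, -38.7, -5.3, 0.0, 2.8, 0.0],
[0, -1.5, -38.7, -5.4, 0.0, 2.8, 0.0],
[0, -1.3, -38.7, -5.4, 0.0, 2.8, 0.0],
[0, -1.0, -38.7, -5.5, 0.0, 2.8, 0.0],
[0, -0.7, -38.7, -5.5, 0.0, 2.8, 0.0],
```

Emit:
jog_arm --pt "0 -3 -38.7 -5 0 2.8 0" --pt "0 -2.8 -38.7 -5 0 2.8 0" --pt "0 -2.5 -38.7 -5 0 2.8 0" --pt "0 -2.3 -38.7 -5 0 2.8 0" --pt "0 -2 -38.7 -5 0 2.8 0" --pt "0 -1.8 -38.7 -5 0 2.8 0" --pt "0 -1.5 -38.7 -5 0 2.8 0" --pt "0 -1.3 -38.7 -5 0 2.8 0"

```text
t: 2.4
tcp_pos: [0.4596, 0.0864, 0.2454]
tcp_rot: [[0.919, 0.101, 0.382], [0.094, -0.995, 0.039], [0.384, 0.0, -0.923]]
contact_force: [-0.1, 0.3, 0.2]
finger_gap: 0.997
```

Emit:
jog_arm --pt "0 -1 -38.7 -5 0 2.8 0" --pt "0 -0.7 -38.7 -5 0 2.8 0" --pt "0 0 0 0 0 0 0" --pt "0 0 0 0 0 0 0"

```text
t: 2.8
tcp_pos: [0.4461, 0.1628, 0.2534]
tcp_rot: [[0.878, 0.105, 0.467], [0.094, -0.994, 0.049], [0.469, 0.001, -0.883]]
contact_force: [0.5, -0.6, 0.6]
finger_gap: 1.003
```

```bash
python3 - <<'E'
from h import *
im,p=shot("wrist","pics/w2.png");print(p[0].round(4),p[1].round(3).tolist())
E
```

```text
[0.4461 0.1628 0.2534] [[0.878, 0.105, 0.467], [0.094, -0.994, 0.049], [0.469, 0.001, -0.883]]
```

View pics/w2.png

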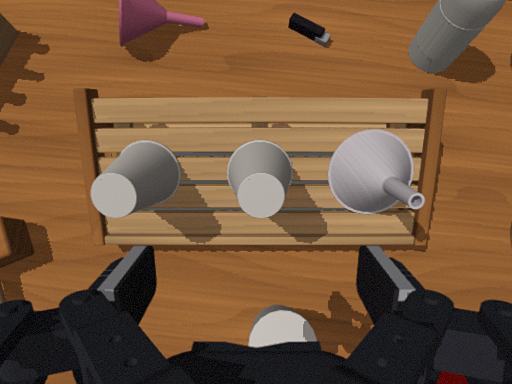

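```bash
python3 - <<'E'
from h import *
im=cv2.imread("pics/w2.png");g=im.min(2);pose=cpose()
print(g[195,80:150:4],g[195,225:300:4],g[160:220:4,261])
for n,px,t in [("L",(117,195),(165.8,185.3)),("M",(261,195),(207.8,182.5))]:
    r=g[int(px[1])-5:px[1]+5,px[0]-5:px[0]+5].mean()
    for th in (r-12,r-7):
        try:
            c=big(cv2.medianBlur(g,3)>th,px);e=cv2.fitEllipse(cv2.convexHull(c));print(n,th,np.round(e[0],1),np.round(e[1],1))
        except Exception as x: print(x)
    # size depth: dia 38
    p,er=tri(ray("wrist",e[0],pose),ray("top",t));print(p.round(4),np.round(er,4))
p,er=tri(ray("wrist",(416,200.5),pose),ray("top",(249.4,180.3)));print("F",p.round(4),np.round(er,4))
# rack yaw: posts' bottom corners & slat front edge
print(plane("wrist",[(104,244),(416,250)],0.04,pose).round(4))
E
```

```text
[ 61  59  44 171 167 169 169 169 169 168 167 170 166 166 115  68  68  66] [ 89  92  93 154 169 171 168 170 169 167 171 168 167 167 169  65  58  60
  59] [134 137 134 136 169 169 169 167 168 169 168 168 166 168 172]
L 155.47 [113.  194.7] [41.6 47. ]
L 160.47 [113.  194.6] [41.3 46.9]
[0.4813 0.2828 0.1497] [0.0001 0.0001]
M 156.41 [260.3 194.7] [44.7 45.9]
M 161.41 [260.3 194.8] [44.5 45.5]
[0.4926 0.1621 0.1548] [0.0001 0.0001]
F [0.4992 0.0428 0.1679] [0.0014 0.0014]
[[ 0.4437  0.3321  0.04  ]
 [ 0.4737 -0.0172  0.04  ]]
```

```bash
python3 - <<'E'
from h import *
p,R=cpose()
for n,q in [("L",(.4813,.2828,.153)),("M",(.4926,.1621,.1548)),("F",(.4992,.0428,.1679))]: print(n,(R.T@(np.array(q)-p)*1e3).round(1))
E
```

```text
L [  -5.5 -116.6  110.7]
M [ -5.8   4.6 108.6]
F [ -4.8 124.   94.4]
```

Emit:
jog_arm --pt "0 -5.8 4.6 20 0 0 0" --pt "0 0 0 25 0 0 0" --pt "0 0 0 25 0 0 0" --pt "0 0 0 15 0 0 0" --pt "0 0 0 15 0 0 0" --pt "0 0 0 0 0 0 0"

```text
t: 3.45
tcp_pos: [0.4883, 0.1601, 0.1597]
tcp_rot: [[0.881, 0.1, 0.462], [0.089, -0.995, 0.046], [0.465, 0.001, -0.885]]
contact_force: [0.0, 0.3, 0.4]
finger_gap: 0.997
```

```bash
python3 - <<'E'
from h import *
im,p=shot("wrist","pics/w3.png")
E
```

```text
(no output)
```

View pics/w3.png

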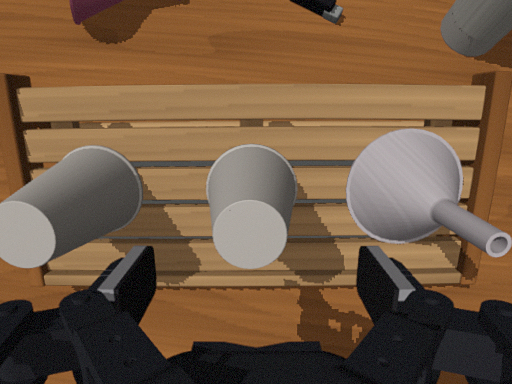

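```bash
python3 - <<'E'
from h import *
im=cv2.imread("pics/w3.png");g=cv2.medianBlur(im.min(2),3);pose=cpose();p,R=pose
print(g[233,205:300:5],g[205:270:4,250])
c=big(g>g[228:238,245:255].mean()-10,(250,233));e=cv2.fitEllipse(cv2.convexHull(c));print(np.round(e[0]+e[1],1))
o,d=ray("wrist",[e[0]],pose);d=d@R;o=R.T@(o-p)
for z in (0.030,.035): print((o+d[0]*(z-o[2])/d[0,2]).round(4))
f=338.7*38/max(e[1]);print("depth along cam",f)
E
```

```text
[ 87  86 162 161 162 162 162 162 162 162 162 162 161 160 160 161 162  51
  53] [162 162 162 162 161 161 162 162 162 162 161 161 161 161 162 160  87]
[249.1 233.6  68.4  72.9]
[-0.0075 -0.0028  0.03  ]
[-0.0095 -0.0029  0.035 ]
depth along cam 176.58658707348403
```

Emit:
jog_arm --pt "0 0 -2.8 11 0 0 0" --pt "0 0 0 11 0 0 0" --pt "0 0 0 11 0 0 0" --pt "0 0 0 0 0 0 0"

```text
t: 3.9
tcp_pos: [0.503, 0.1665, 0.1316]
tcp_rot: [[0.88, 0.103, 0.464], [0.092, -0.995, 0.048], [0.467, 0.0, -0.884]]
contact_force: [-1.0, -0.1, -0.4]
finger_gap: 1.003
```

```bash
python3 - <<'E'
from h import *
im,p=shot("wrist","pics/w4.png")
E
```

```text
(no output)
```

View pics/w4.png

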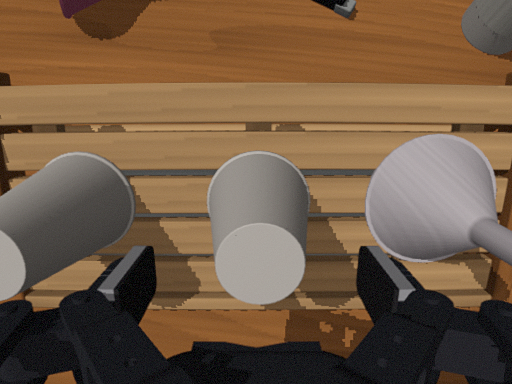

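```bash
python3 - <<'E'
from h import *
pose=cpose();p,R=pose
for z in (-.018,-.022,-.026): print(z,proj("wrist",p+R[:,2]*z,pose))
E
```

```text
-0.018 [[253.31044293 258.58394001]]
-0.022 [[253.23938503 262.76148861]]
-0.026 [[253.16449309 267.16606117]]
```

Emit:
jog_arm --pt "1 0 0 0 0 0 0" --pt "1 0 0 0 0 0 0" --pt "1 0 0 0 0 0 0" --pt "1 0 0 0 0 0 0" --pt "1 0 0 0 0 0 0" --squeeze 30

```text
t: 4.45
tcp_pos: [0.5038, 0.1672, 0.1341]
tcp_rot: [[0.877, 0.104, 0.468], [0.092, -0.995, 0.049], [0.471, 0.0, -0.882]]
contact_force: [-2.9, -1.5, 4.1]
finger_gap: 0.448
```

```bash
python3 - <<'E'
from h import *
im,p=shot("wrist","pics/w5.png");s=manip.state();print(s["contact_force"],s["wrist_torque"],s["finger_gap"])
E
```

```text
[-3.09230506 -0.26951325  4.95464094] [-0.10268579  0.27388019 -0.04130282] 0.4504481435373098
```

View pics/w5.png

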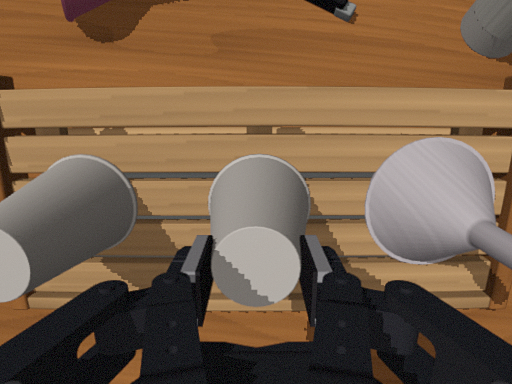

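Emit:
jog_arm --pt "1 0 0 -4 0 0 0" --pt "1 0 0 -8 0 0 0" --pt "1 0 0 -10 0 0 0" --pt "1 0 0 0 0 0 0"

```text
t: 4.9
tcp_pos: [0.4934, 0.1662, 0.1543]
tcp_rot: [[0.877, 0.104, 0.469], [0.092, -0.995, 0.049], [0.472, -0.0, -0.882]]
contact_force: [-0.2, -0.7, 0.3]
finger_gap: 0.451
```

```bash
python3 - <<'E'
from h import *
im,p=shot("wrist","pics/w6.png");s=manip.state();print(s["contact_force"],s["wrist_torque"],s["finger_gap"])
E
```

```text
[ 0.46223875 -1.0100525  -0.44467465] [ 0.00372329  0.29794167 -0.0513759 ] 0.447208106595946
```

View pics/w6.png

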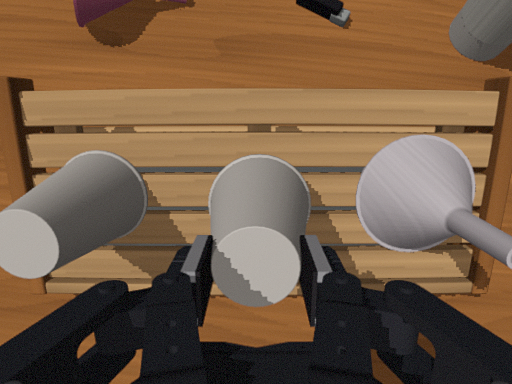

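Emit:
jog_arm --pt "1 0 0 -20 0 0 0" --pt "1 0 0 -25 0 0 0" --pt "1 0 0 -10 0 0 0" --pt "1 0 0 0 0 0 0"

```text
t: 5.35
tcp_pos: [0.4681, 0.1635, 0.203]
tcp_rot: [[0.876, 0.104, 0.47], [0.092, -0.995, 0.05], [0.473, -0.0, -0.881]]
contact_force: [0.1, -0.0, -0.8]
finger_gap: 0.453
```

```bash
python3 - <<'E'
from h import *
im,p=shot("wrist","pics/w7.png");s=manip.state();print(s["contact_force"],s["wrist_torque"],s["finger_gap"])
plan(np.array([.519,-.2205,.215]),Rtool(0),12,1)
E
```

```text
[ 0.63679638 -0.24578021 -1.00977653] [-0.07053588  0.27406487 -0.03255303] 0.453115809672122
dist 387.6mm 28.1deg, per row 32.3 2.34
[1, 1.3, 32.3, -0.6, -0.0, -2.34, -0.0],
[1, 1.3, 32.3, -0.6, -0.0, -2.34, -0.0],
[1, 1.3, 32.3, -0.7, -0.0, -2.34, -0.0],
[1, 1.3, 32.3, -0.7, -0.0, -2.34, -0.0],
[1, 1.2, 32.3, -0.8, -0.0, -2.34, -0.0],
[1, 1.2, 32.3, -0.8, -0.0, -2.34, -0.0],
[1, 1.2, 32.3, -0.9, -0.0, -2.34, -0.0],
[1, 1.1, 32.3, -0.9, -0.0, -2.34, -0.0],
[1, 1.1, 32.3, -1.0, -0.0, -2.34, -0.0],
[1, 1.0, 32.3, -1.0, -0.0, -2.34, -0.0],
[1, 1.0, 32.3, -1.0, -0.0, -2.34, -0.0],
[1, 1.0, 32.3, -1.1, -0.0, -2.34, -0.0],
```

View pics/w7.png

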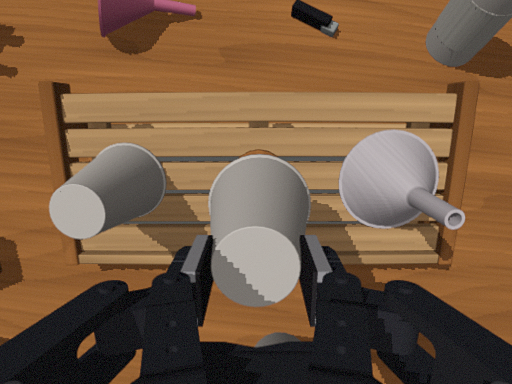

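Emit:
jog_arm --pt "1 10 0 -18 0 0 0" --pt "1 14 0 -26 0 0 0" --pt "1 14 0 -26 0 0 0" --pt "1 8 0 -15 0 0 0"

```text
t: 5.8
tcp_pos: [0.469, 0.1635, 0.2992]
tcp_rot: [[0.877, 0.104, 0.468], [0.092, -0.995, 0.049], [0.471, -0.0, -0.882]]
contact_force: [0.9, -0.5, -0.0]
finger_gap: 0.45
```

```bash
python3 - <<'E'
from h import *
print(cpose()[0])
plan(np.array([.519,-.2205,.27]),Rtool(0),13,1)
E
```

```text
[0.46899031 0.16348592 0.29919056]
dist 388.3mm 28.1deg, per row 29.9 2.16
[1, -0.4, 29.8, 2.3, -0.0, -2.16, -0.0],
[1, -0.3, 29.8, 2.3, -0.0, -2.16, -0.0],
[1, -0.2, 29.8, 2.4, -0.0, -2.16, -0.0],
[1, -0.1, 29.8, 2.4, -0.0, -2.16, -0.0],
[1, -0.0, 29.8, 2.4, -0.0, -2.16, -0.0],
[1, 0.0, 29.8, 2.4, -0.0, -2.16, -0.0],
[1, 0.1, 29.8, 2.4, -0.0, -2.16, -0.0],
[1, 0.2, 29.8, 2.4, -0.0, -2.16, -0.0],
[1, 0.3, 29.8, 2.3, -0.0, -2.16, -0.0],
[1, 0.4, 29.8, 2.3, -0.0, -2.16, -0.0],
[1, 0.5, 29.8, 2.3, -0.0, -2.16, -0.0],
[1, 0.6, 29.8, 2.3, -0.0, -2.16, -0.0],
[1, 0.7, 29.8, 2.3, -0.0, -2.16, -0.0],
```

Emit:
jog_arm --pt "1 0 20 1 0 -2.2 0" --pt "1 0 30 2 0 -2.2 0" --pt "1 0 30 2.5 0 -2.2 0" --pt "1 0 30 2.5 0 -2.2 0" --pt "1 0 30 2.5 0 -2.2 0" --pt "1 0 30 2.5 0 -2.2 0" --pt "1 0 30 2.5 0 -2.2 0" --pt "1 0 30 2.5 0 -2.2 0"

```text
t: 6.6
tcp_pos: [0.4981, -0.0662, 0.279]
tcp_rot: [[0.979, 0.104, 0.176], [0.102, -0.995, 0.02], [0.177, -0.001, -0.984]]
contact_force: [-0.2, 0.4, -0.4]
finger_gap: 0.459
```

Emit:
jog_arm --pt "1 0 30 2.5 0 -2.1 0" --pt "1 0.5 30 2.5 0 -2.1 0" --pt "1 0.5 30 2.5 0 -2.1 0" --pt "1 0.5 30 2.5 0 -2.1 0" --pt "1 0.5 30 2.5 0 -2.1 0" --pt "1 0.5 20 0 0 0 0" --pt "1 0 17 0 0 0 0" --pt "1 0 0 0 0 0 0"

```text
t: 7.4
tcp_pos: [0.5213, -0.2518, 0.2678]
tcp_rot: [[0.995, 0.102, -0.002], [0.102, -0.995, 0.0], [-0.002, -0.001, -1.0]]
contact_force: [-1.2, 0.8, 0.1]
finger_gap: 0.453
```

```bash
python3 - <<'E'
from h import *
im,p=shot("wrist","pics/w8.png");cv2.imwrite("pics/t8.png",viewer.camera("top")[:,:,::-1]);cv2.imwrite("pics/s8.png",cv2.resize(viewer.camera("scene")[90:230,110:270,::-1],None,fx=4,fy=4,interpolation=cv2.INTER_CUBIC));s=manip.state();print(s["contact_force"],s["wrist_torque"],s["finger_gap"])
plan(np.array([.519,-.2205,.21]),Rtool(0),4,1)
E
```

```text
[ 0.93921003  0.21728007 -0.81047071] [ 0.03618868  0.03409446 -0.02143987] 0.4556963984767818
dist 65.5mm 0.1deg, per row 16.4 0.02
[1, 0.2, -7.3, 14.7, -0.01, 0.02, 0.0],
[1, 0.2, -7.3, 14.7, -0.01, 0.02, 0.0],
[1, 0.2, -7.3, 14.7, -0.01, 0.02, 0.0],
[1, 0.2, -7.3, 14.7, -0.01, 0.02, 0.0],
```

View pics/w8.png

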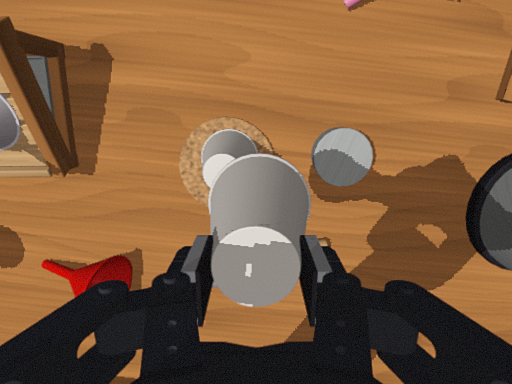

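View pics/s8.png

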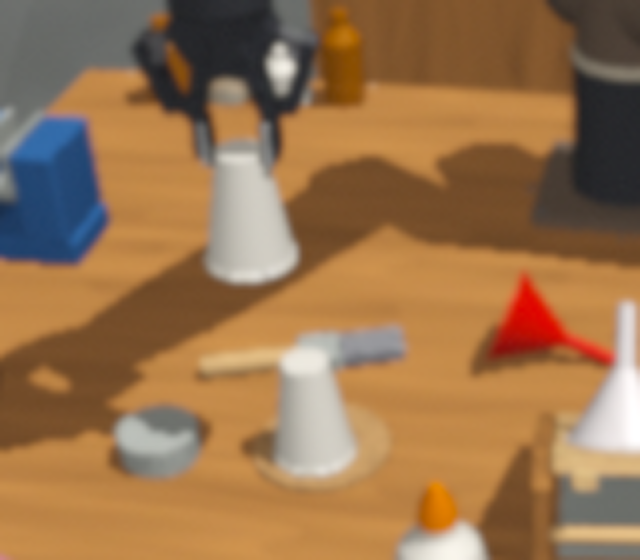

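```bash
python3 - <<'E'
from h import *
im=cv2.imread("pics/w8.png");pose=cpose();p,R=pose
g=cv2.medianBlur(im.min(2),3)
def prt(q): return proj("wrist",p+np.atleast_2d(q)@R.T,pose).round(1)
a=np.linspace(0,2*np.pi,73)
for zt,r in ((.0715,.035),(-.0235,.019),(-.0215,.019)):
    c=prt(np.c_[r*np.cos(a),r*np.sin(a),0*a+zt]);print(zt,c.min(0),c.max(0))
print(g[200,195:325:1]);print(g[140:170,259]);print(g[265,200:312]);print(g[215:320,250]);
E
```

```text
0.0715 [203.5 151. ] [304.7 248.4]
-0.0235 [207.9 223. ] [298.2 304.9]
-0.0215 [208.6 221.3] [297.6 302.3]
[ 71  76  87  87  88  90  91 101 103 103 102 101 101 182 183 182 152 152
 153 153 155 155 155 155 155 154 153 153 153 153 152 152 151 151 150 150
 149 148 148 147 147 147 146 145 144 144 144 143 142 142 142 140 140 138
 138 137 137 136 135 134 133 131 131 130 130 129 128 126 125 124 122 121
 121 120 120 118 118 116 115 114 113 113 112 110 109 106 106 105 103 103
 103 103 103 103 103 101 101 101 101 101 101 101 100  99  98  98  98  98
  96  98  94  93  93 107 107 105  73  64  64  64  65  64  64  63  62  63
  64  63  47  38]
[ 89  92  92  87  58  52  49  45  44  47  51  58  61 132 194 194 163 134
 132 132 132 132 132 131 131 132 132 132 131 131]
[ 11  15  15  15  13  14  13  13  13  14  46 105 136 137 135 135 135 135
 135 134 135 134 135 134 135 134 134 134 134 134 135 135 135 135 135 135
 135 135 135 135 135 134 134 133 133 136 189 213 213 213 212 183 135 134
 134 135 135 134 134 135 135 135 135 134 134 134 134 135 135 135 135 135
 135 135 135 134 134 135 135 135 135 134 136 135 135 134 135 135 135 134
 134 135 135 134 134 134 135 136 136 131  97  41  16  13  11  11  11  14
  15  19  17  17]
[134 135 135 135 135 134 134 134 133 132 132 159 214 214 211 210 210 210
 210 210 210 210 210 210 209 209 209 209 209 210 213 213 142 134 134 136
 134 134 134 135 135 134 134 135 135 134 133 133 158 186 212 211 210 210
 211 212 210 206 183 183 181 140 135 134 134 135 135 134 134 135 135 135
 135 135 135 135 134 134 135 135 135 134 134 134 135 135 135 135 139 195
 195 160  75  62  61  61  60  61  65  65  64  64  64  64  63]
```

Emit:
jog_arm --pt "1 0.8 -15 10 0.6 0 0" --pt "1 0.8 -15.8 15 0.7 0 0" --pt "1 0 0 20 0 0 0" --pt "1 0 0 17 0 0 0" --pt "1 0 0 5 0 0 0" --pt "1 0 0 0 0 0 0"

```text
t: 8.15
tcp_pos: [0.5187, -0.2165, 0.2001]
tcp_rot: [[0.994, 0.105, -0.007], [0.105, -0.994, 0.025], [-0.004, -0.025, -1.0]]
contact_force: [0.7, 0.4, -0.6]
finger_gap: 0.452
```

```bash
python3 - <<'E'
from h import *
im,p=shot("wrist","pics/w9.png");cv2.imwrite("pics/t9.png",cv2.resize(viewer.camera("top")[140:230,270:390,::-1],None,fx=4,fy=4,interpolation=cv2.INTER_CUBIC));cv2.imwrite("pics/s9.png",cv2.resize(viewer.camera("scene")[110:220,140:260,::-1],None,fx=5,fy=5,interpolation=cv2.INTER_CUBIC));s=manip.state();print(p[0],s["contact_force"],s["wrist_torque"],s["finger_gap"])
E
```

```text
[ 0.51871777 -0.21653025  0.20006799] [-0.13480025 -0.27900817 -0.71620295] [-0.05314824 -0.02232733 -0.02886711] 0.4515164403381058
```

View pics/w9.png

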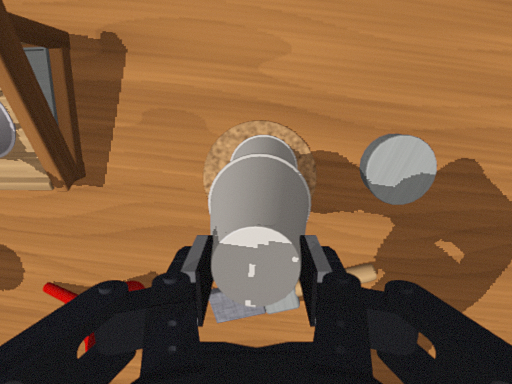

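View pics/s9.png

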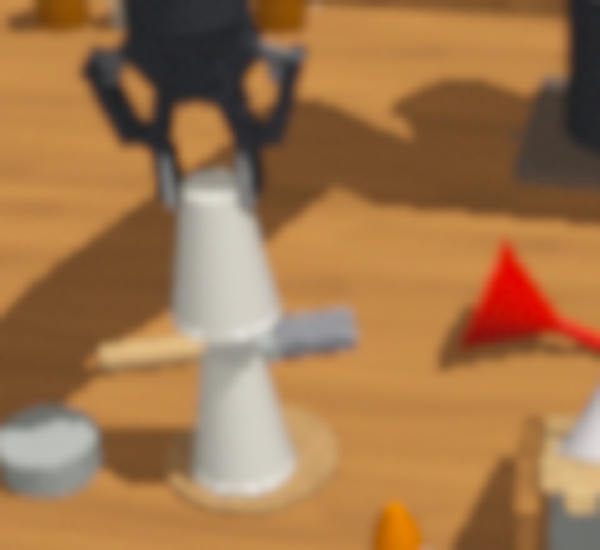

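Emit:
jog_arm --pt "1 0.7 2.4 4 0 0 0" --pt "1 0 0 10 0 0 0" --pt "1 0 0 10 0 0 0" --pt "1 0 0 8 0 0 0" --pt "1 0 0 8 0 0 0" --pt "1 0 0 0 0 0 0"

```text
t: 8.9
tcp_pos: [0.5194, -0.2192, 0.1597]
tcp_rot: [[0.995, 0.104, -0.007], [0.104, -0.994, 0.024], [-0.005, -0.025, -1.0]]
contact_force: [-0.9, 0.2, -0.6]
finger_gap: 0.446
```

Emit:
jog_arm --pt "1 0 0.3 8 0 0 0" --pt "1 0 0.2 8 0 0 0" --pt "1 0 0.2 8 0 0 0" --pt "1 0 0.2 8 0 0 0" --pt "1 0 0 6 0 0 0" --pt "1 0 0 4 0 0 0" --pt "1 0 0 0 0 0 0"

```text
t: 9.6
tcp_pos: [0.5199, -0.2194, 0.1189]
tcp_rot: [[0.995, 0.104, -0.005], [0.104, -0.994, 0.023], [-0.003, -0.024, -1.0]]
contact_force: [-1.2, -0.2, -1.0]
finger_gap: 0.451
```

Emit:
jog_arm --pt "1 0 0 2.5 0 0 0" --pt "1 0 0 2.5 0 0 0" --pt "1 0 0 2.5 0 0 0" --pt "1 0 0 2.5 0 0 0" --pt "1 0 0 2.5 0 0 0" --pt "1 0 0 1 0 0 0"

```text
t: 10.2
tcp_pos: [0.5201, -0.2193, 0.1059]
tcp_rot: [[0.995, 0.104, -0.005], [0.104, -0.994, 0.023], [-0.002, -0.023, -1.0]]
contact_force: [0.8, 0.1, -1.0]
finger_gap: 0.456
```

Emit:
jog_arm --pt "1 0 0 1.5 0 0 0" --pt "1 0 0 1.5 0 0 0" --pt "1 0 0 1.5 0 0 0" --pt "1 0 0 0 0 0 0"

```text
t: 10.6
tcp_pos: [0.52, -0.2192, 0.1015]
tcp_rot: [[0.995, 0.104, -0.005], [0.104, -0.994, 0.023], [-0.002, -0.023, -1.0]]
contact_force: [0.2, -0.1, -0.9]
finger_gap: 0.448
```

Emit:
jog_arm --pt "1 0 0 1 0 0 0" --pt "1 0 0 1 0 0 0" --pt "1 0 0 0 0 0 0"

```text
t: 10.9
tcp_pos: [0.5201, -0.2192, 0.0997]
tcp_rot: [[0.995, 0.104, -0.004], [0.104, -0.994, 0.022], [-0.002, -0.023, -1.0]]
contact_force: [1.1, 0.9, -1.0]
finger_gap: 0.454
```

Emit:
jog_arm --pt "1 0 0 1 0 0 0" --pt "1 0 0 1 0 0 0" --pt "1 0 0 0 0 0 0"

```text
t: 11.2
tcp_pos: [0.5201, -0.2193, 0.0977]
tcp_rot: [[0.995, 0.104, -0.004], [0.104, -0.994, 0.022], [-0.002, -0.023, -1.0]]
contact_force: [-0.3, -0.7, 0.1]
finger_gap: 0.457
```

Emit:
jog_arm --pt "1 0 0 1 0 0 0" --pt "1 0 0 0 0 0 0"

```text
t: 11.4
tcp_pos: [0.5203, -0.2194, 0.0971]
tcp_rot: [[0.995, 0.104, -0.004], [0.104, -0.994, 0.022], [-0.001, -0.022, -1.0]]
contact_force: [-0.3, 0.2, 1.4]
finger_gap: 0.455
```

```bash
python3 - <<'E'
from h import *
cv2.imwrite("pics/s10.png",cv2.resize(viewer.camera("scene")[110:220,140:260,::-1],None,fx=5,fy=5,interpolation=cv2.INTER_CUBIC));s=manip.state();print(s["contact_force"],s["wrist_torque"],s["finger_gap"])
E
```

```text
[-0.11160101  0.29795061  1.13990975] [ 0.06049476  0.15642258 -0.00845703] 0.44991557589884335
```

View pics/s10.png

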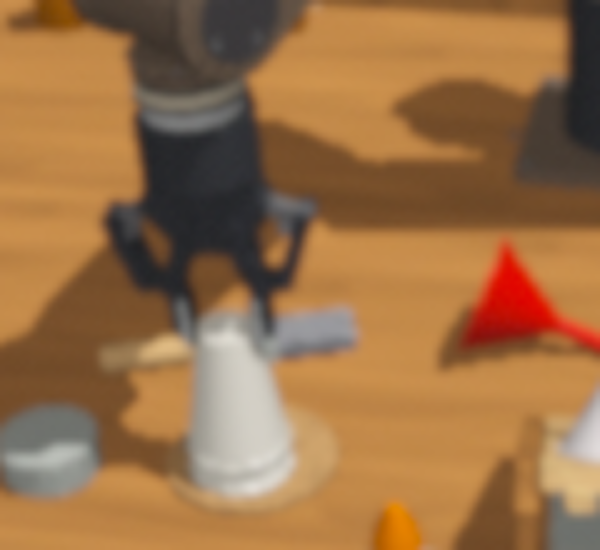

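Emit:
jog_arm --pt "1 0 0 0.7 0 0 0" --pt "1 0 0 0 0 0 0"

```text
t: 11.65
tcp_pos: [0.5206, -0.2195, 0.097]
tcp_rot: [[0.995, 0.104, -0.003], [0.104, -0.994, 0.022], [-0.001, -0.022, -1.0]]
contact_force: [-1.5, 1.4, 4.1]
finger_gap: 0.452
```

Emit:
jog_arm --pt "0.5 0 0 0 0 0 0" --pt "0.4 0 0 0 0 0 0" --pt "0.2 0 0 0 0 0 0" --pt "0 0 0 0 0 0 0" --pt "0 0 0 0 0 0 0"

```text
t: 12.15
tcp_pos: [0.5201, -0.2192, 0.0959]
tcp_rot: [[0.995, 0.104, -0.004], [0.104, -0.994, 0.023], [-0.002, -0.023, -1.0]]
contact_force: [0.7, -0.2, 0.3]
finger_gap: 0.996
```

Emit:
jog_arm --pt "0 0 0 -10 0 0 0" --pt "0 0 0 -25 0 0 0" --pt "0 0 0 -40 0 0 0" --pt "0 0 0 -40 0 0 0" --pt "0 0 0 0 0 0 0"

```text
t: 12.65
tcp_pos: [0.5242, -0.2241, 0.2197]
tcp_rot: [[0.994, 0.104, 0.008], [0.104, -0.994, 0.014], [0.009, -0.013, -1.0]]
contact_force: [0.6, -1.9, 0.9]
finger_gap: 0.998
```

```bash
python3 - <<'E'
from h import *
im,p=shot("wrist","pics/w11.png");cv2.imwrite("pics/s11.png",cv2.resize(viewer.camera("scene")[110:220,140:260,::-1],None,fx=5,fy=5,interpolation=cv2.INTER_CUBIC));
plan(np.array([.445,.163,.26]),Rtool(28),10,0)
E
```

```text
dist 395.6mm 27.9deg, per row 39.6 2.79
[0, -3.6, -39.2, -3.9, -0.11, 2.79, -0.03],
[0, -3.4, -39.2, -4.1, -0.11, 2.79, -0.03],
[0, -3.1, -39.2, -4.4, -0.11, 2.79, -0.03],
[0, -2.9, -39.2, -4.6, -0.11, 2.79, -0.03],
[0, -2.6, -39.2, -4.8, -0.11, 2.79, -0.03],
[0, -2.4, -39.2, -5.0, -0.11, 2.79, -0.03],
[0, -2.1, -39.2, -5.2, -0.11, 2.79, -0.03],
[0, -1.8, -39.1, -5.4, -0.11, 2.79, -0.03],
[0, -1.6, -39.1, -5.5, -0.11, 2.79, -0.03],
[0, -1.3, -39.1, -5.7, -0.11, 2.79, -0.03],
```

View pics/w11.png

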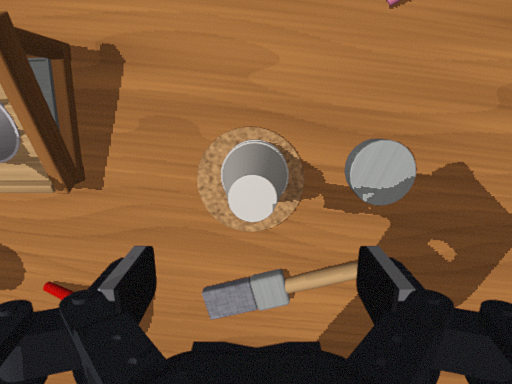

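View pics/s11.png

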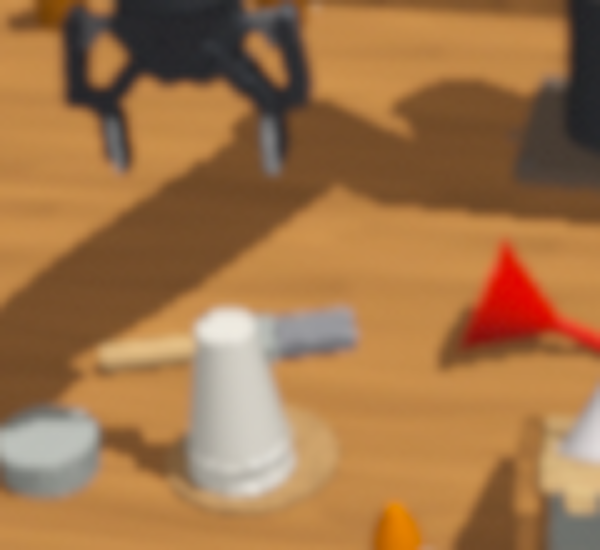

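```bash
python3 - <<'E'
from h import *
im=cv2.imread("pics/w11.png");g=cv2.medianBlur(im.min(2),3);pose=cpose();sat=im.max(2).astype(int)-im.min(2)
e=cv2.fitEllipse(cv2.convexHull(big(g>170,(252,198))));print("disc",np.round(e[0]+e[1],1),plane("wrist",[e[0]],0.120,pose).round(4))
plan(np.array([.4346,.278,.245]),Rtool(28),13,0)
E
```

```text
disc [251.7 197.9  46.6  48.2] [[ 0.5177 -0.2189  0.12  ]]
dist 508.8mm 27.9deg, per row 39.1 2.15
[0, -2.6, -39.0, -1.7, -0.09, 2.15, -0.02],
[0, -2.5, -39.0, -1.8, -0.09, 2.15, -0.02],
[0, -2.5, -39.0, -2.0, -0.09, 2.15, -0.02],
[0, -2.4, -39.0, -2.1, -0.09, 2.15, -0.02],
[0, -2.3, -39.0, -2.3, -0.09, 2.15, -0.02],
[0, -2.2, -39.0, -2.4, -0.09, 2.15, -0.02],
[0, -2.1, -39.0, -2.5, -0.09, 2.15, -0.02],
[0, -1.9, -39.0, -2.7, -0.09, 2.15, -0.02],
[0, -1.8, -39.0, -2.8, -0.09, 2.15, -0.02],
[0, -1.7, -39.0, -2.9, -0.09, 2.15, -0.02],
[0, -1.6, -39.0, -3.0, -0.09, 2.15, -0.02],
[0, -1.4, -39.0, -3.2, -0.09, 2.15, -0.02],
[0, -1.3, -39.0, -3.3, -0.09, 2.15, -0.02],
```

Emit:
jog_arm --pt "0 -2.5 -39 -4 0 2.2 0" --pt "0 -2.5 -39 -4 0 2.2 0" --pt "0 -2.5 -39 -4 0 2.2 0" --pt "0 -2.4 -39 -3 0 2.2 0" --pt "0 -2.3 -39 -3 0 2.2 0" --pt "0 -2.2 -39 -3 -0.1 2.2 0" --pt "0 -2.1 -39 -3 -0.1 2.1 0" --pt "0 -2 -39 -3 -0.1 2.1 0"

```text
t: 13.55
tcp_pos: [0.4653, 0.087, 0.2406]
tcp_rot: [[0.951, 0.102, 0.293], [0.092, -0.995, 0.048], [0.296, -0.018, -0.955]]
contact_force: [1.0, 0.2, 0.1]
finger_gap: 0.998
```

Emit:
jog_arm --pt "0 -2 -39 -2 -0.1 2.1 0" --pt "0 -2 -39 -2 -0.1 2.1 0" --pt "0 -1.6 -39 -1 -0.1 2.1 0" --pt "0 -1.4 -39 0 -0.1 2.1 0" --pt "0 -1.3 -39 0 -0.1 2.1 0" --pt "0 0 0 0 0 0 0" --pt "0 0 0 0 0 0 0"

```text
t: 14.25
tcp_pos: [0.4362, 0.2792, 0.2448]
tcp_rot: [[0.882, 0.102, 0.46], [0.087, -0.995, 0.054], [0.463, -0.008, -0.886]]
contact_force: [-0.1, 0.4, 0.5]
finger_gap: 1.0
```

```bash
python3 - <<'E'
from h import *
im,p=shot("wrist","pics/w12.png");print(Rtool(28).T@p[1])
E
```

```text
[[ 0.99995805 -0.00565039 -0.007209  ]
 [ 0.0056067   0.99996588 -0.00606631]
 [ 0.00724303  0.00602563  0.99995561]]
```

View pics/w12.png

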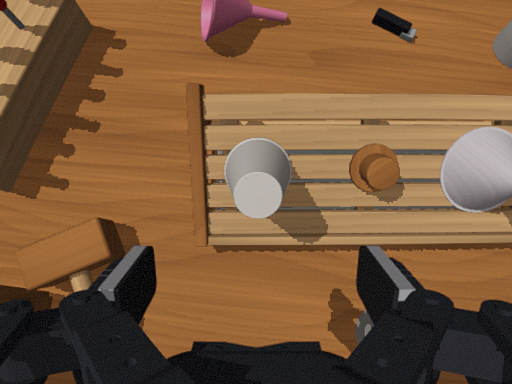

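```bash
python3 - <<'E'
from h import *
im=cv2.imread("pics/w12.png");g=cv2.medianBlur(im.min(2),3);pose=cpose();p,R=pose
print(g[155:225:3,258])
e=cv2.fitEllipse(cv2.convexHull(big(g>g[190:200,253:263].mean()-8,(258,195))));print("disc",np.round(e[0]+e[1],1))
o,d=ray("wrist",[e[0]],pose);d=d@R;o=R.T@(o-p)
for z in (.09,.10,.11): print((o+d[0]*(z-o[2])/d[0,2]).round(4))
L=np.array([.4813,.2828,.154]);print(R.T@(L-p))
E
```

```text
[143 142 142 143 142 140 177 175 175 175 174 176 175 175 174 174 173 173
 173 173 174 130  93  93]
disc [257.1 194.3  46.   47.2]
[-0.0003  0.002   0.09  ]
[-0.003   0.0021  0.1   ]
[-0.0057  0.0021  0.11  ]
[-0.00279258  0.00078591  0.10156189]
```

Emit:
jog_arm --pt "0 -3.2 1 15 -0.3 0.4 -0.3" --pt "0 0 0 25 0 0 0" --pt "0 0 0 25 0 0 0" --pt "0 0 0 15 0 0 0" --pt "0 0 0 15 0 0 0" --pt "0 0 0 0 0 0 0"

```text
t: 14.9
tcp_pos: [0.4793, 0.2797, 0.1587]
tcp_rot: [[0.88, 0.098, 0.466], [0.086, -0.995, 0.046], [0.468, -0.001, -0.884]]
contact_force: [-0.4, -0.6, 0.4]
finger_gap: 1.003
```

```bash
python3 - <<'E'
from h import *
im,p=shot("wrist","pics/w13.png");pose=p;p,R=pose
g=cv2.medianBlur(im.min(2),3)
print(p,Rtool(28).T@R)
c=proj("wrist",p+R@[0,0,.0065],pose)[0];print("axis px",c)
e=cv2.fitEllipse(cv2.convexHull(big(g>g[225:235,253:263].mean()-8,(256,230))));print("disc",np.round(e[0]+e[1],1))
E
```

```text
[0.47925112 0.27967028 0.15869979] [[ 0.99997959 -0.00613511 -0.00178516]
 [ 0.00613952  0.99997809  0.00247516]
 [ 0.00176994 -0.00248607  0.99999534]]
axis px [253.67299368 237.06940823]
disc [248.7 240.6  68.6  73.4]
```

View pics/w13.png

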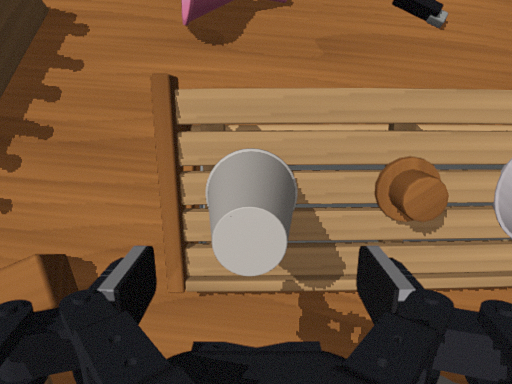

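Emit:
jog_arm --pt "0 -1.2 -3.5 9 0 0 -0.3" --pt "0 0 0 10 0 0 0" --pt "0 0 0 10 0 0 0" --pt "0 0 0 0 0 0 0"

```text
t: 15.35
tcp_pos: [0.4912, 0.2866, 0.1337]
tcp_rot: [[0.878, 0.106, 0.467], [0.094, -0.994, 0.049], [0.47, 0.001, -0.883]]
contact_force: [-1.0, -0.4, -0.3]
finger_gap: 0.998
```

```bash
python3 - <<'E'
from h import *
im,p=shot("wrist","pics/w14.png");pose=p;p,R=pose
g=cv2.medianBlur(im.min(2),3)
print(proj("wrist",p+R@[0,0,-.0225],pose)[0])
e=cv2.fitEllipse(cv2.convexHull(big(g>g[255:265,253:263].mean()-8,(258,260))));print("disc",np.round(e[0]+e[1],1))
E
```

```text
[253.2339407  263.28427944]
disc [260.8 265.   79.6  87.6]
```

View pics/w14.png

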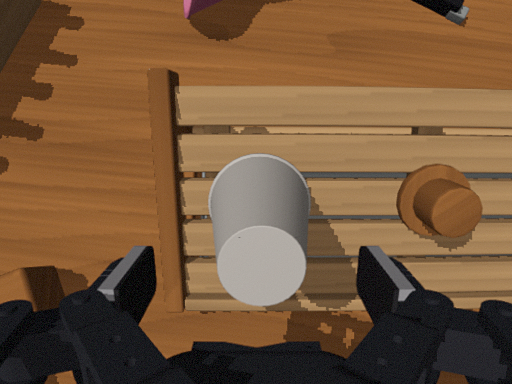

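Emit:
jog_arm --pt "0 0 1.7 0 0 0 0" --pt "0.5 0 0 0 0 0 0" --pt "1 0 0 0 0 0 0" --pt "1 0 0 0 0 0 0" --pt "1 0 0 0 0 0 0" --pt "1 0 0 0 0 0 0"

```text
t: 16.0
tcp_pos: [0.4921, 0.2855, 0.1362]
tcp_rot: [[0.876, 0.106, 0.471], [0.094, -0.994, 0.051], [0.473, -0.0, -0.881]]
contact_force: [-1.9, -1.0, 4.0]
finger_gap: 0.448
```

Emit:
jog_arm --pt "1 0 0 -4 0 0 0" --pt "1 0 0 -8 0 0 0" --pt "1 0 0 -15 0 0 0" --pt "1 0 0 -20 0 0 0" --pt "1 0 0 -25 0 0 0" --pt "1 0 0 -10 0 0 0"

```text
t: 16.6
tcp_pos: [0.4533, 0.2817, 0.2104]
tcp_rot: [[0.875, 0.107, 0.473], [0.093, -0.994, 0.052], [0.476, -0.001, -0.88]]
contact_force: [1.7, -0.6, -0.9]
finger_gap: 0.445
```

```bash
python3 - <<'E'
from h import *
im,p=shot("wrist","pics/w15.png")
E
```

```text
(no output)
```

View pics/w15.png

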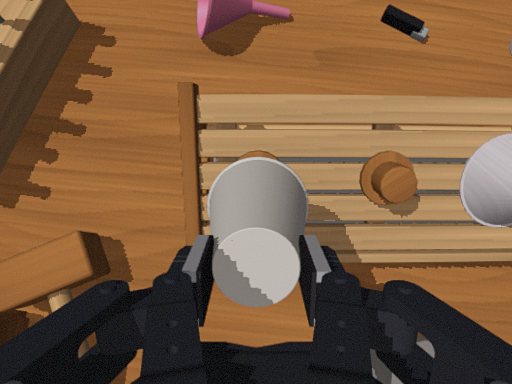

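Emit:
jog_arm --pt "1 10 0 -18 0 0 0" --pt "1 14 0 -26 0 0 0" --pt "1 14 0 -26 0 0 0" --pt "1 8 0 -15 0 0 0"

```text
t: 17.05
tcp_pos: [0.4544, 0.2815, 0.3066]
tcp_rot: [[0.875, 0.106, 0.472], [0.093, -0.994, 0.051], [0.475, -0.001, -0.88]]
contact_force: [-0.2, -0.5, -1.0]
finger_gap: 0.444
```

```bash
python3 - <<'E'
from h import *
plan(np.array([.520,-.219,.26]),Rtool(0),14,1)
E
```

```text
dist 507.0mm 28.3deg, per row 36.2 2.02
[1, -0.8, 36.1, 3.3, -0.01, -2.02, 0.01],
[1, -0.7, 36.1, 3.3, -0.01, -2.02, 0.01],
[1, -0.6, 36.1, 3.4, -0.01, -2.02, 0.01],
[1, -0.4, 36.1, 3.4, -0.01, -2.02, 0.01],
[1, -0.3, 36.0, 3.4, -0.01, -2.02, 0.01],
[1, -0.2, 36.0, 3.4, -0.01, -2.02, 0.01],
[1, -0.1, 36.0, 3.4, -0.01, -2.02, 0.01],
[1, 0.1, 36.0, 3.4, -0.01, -2.02, 0.01],
[1, 0.2, 36.0, 3.4, -0.01, -2.02, 0.01],
[1, 0.3, 36.0, 3.4, -0.01, -2.02, 0.01],
[1, 0.4, 36.0, 3.4, -0.01, -2.02, 0.01],
[1, 0.6, 36.0, 3.4, -0.01, -2.02, 0.01],
[1, 0.7, 36.0, 3.4, -0.01, -2.02, 0.01],
[1, 0.8, 36.0, 3.4, -0.01, -2.02, 0.01],
```

Emit:
jog_arm --pt "1 -0.8 25 1 0 -2 0" --pt "1 -0.7 36 1 0 -2 0" --pt "1 -0.6 37 2 0 -2 0" --pt "1 -0.4 37 2 0 -2 0" --pt "1 -0.3 37 3 0 -2 0" --pt "1 -0.2 37 4 0 -2 0" --pt "1 0 37 4 0 -2 0" --pt "1 0 37 4 0 -2 0"

```text
t: 17.85
tcp_pos: [0.4878, -0.0014, 0.2824]
tcp_rot: [[0.972, 0.106, 0.208], [0.103, -0.994, 0.023], [0.209, -0.0, -0.978]]
contact_force: [0.4, 0.0, -0.2]
finger_gap: 0.444
```

Emit:
jog_arm --pt "1 0.2 37 4 0 -2 0" --pt "1 0.3 37 4 0 -2 0" --pt "1 0.4 37 4 0 -2 0" --pt "1 0.6 37 4 0 -2.1 0" --pt "1 0.7 37 4 0.5 -2.1 0" --pt "1 0.8 30 5 0.5 -2.1 0" --pt "1 0 5 0 0 0 0" --pt "1 0 0 0 0 0 0"

```text
t: 18.65
tcp_pos: [0.5171, -0.2183, 0.257]
tcp_rot: [[0.994, 0.105, -0.005], [0.105, -0.994, 0.019], [-0.003, -0.019, -1.0]]
contact_force: [0.2, 0.9, -1.2]
finger_gap: 0.444
```

```bash
python3 - <<'E'
from h import *
im,p=shot("wrist","pics/w16.png");
plan(np.array([.520,-.219,.23]),Rtool(0),1,1)
E
```

```text
dist 27.8mm 1.1deg, per row 27.8 1.10
[1, 2.8, 2.4, 27.5, -1.09, 0.15, 0.11],
```

View pics/w16.png

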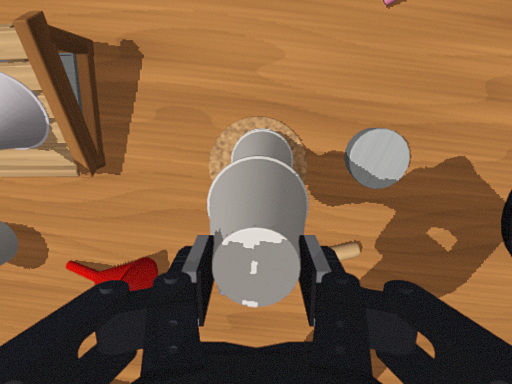

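Emit:
jog_arm --pt "1 2.6 1.8 12 0 0 0" --pt "1 0 0.2 15 0 0 0" --pt "1 0 0.2 15 0 0 0" --pt "1 0 0 10 0 0 0" --pt "1 0 0 0 0 0 0"

```text
t: 19.2
tcp_pos: [0.5186, -0.2175, 0.2035]
tcp_rot: [[0.994, 0.107, -0.008], [0.108, -0.994, 0.02], [-0.006, -0.021, -1.0]]
contact_force: [0.2, -0.1, -0.7]
finger_gap: 0.444
```

```bash
python3 - <<'E'
from h import *
im,p=shot("wrist","pics/w17.png");cv2.imwrite("pics/s17.png",cv2.resize(viewer.camera("scene")[110:220,140:260,::-1],None,fx=5,fy=5,interpolation=cv2.INTER_CUBIC))
cv2.imwrite("pics/t17.png",cv2.resize(viewer.camera("top")[140:230,270:390,::-1],None,fx=5,fy=5,interpolation=cv2.INTER_CUBIC))
E
```

```text
(no output)
```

View pics/w17.png

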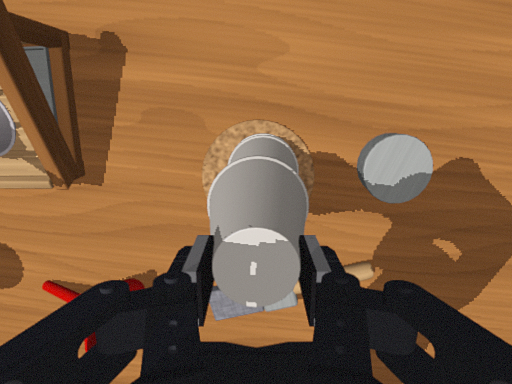

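View pics/s17.png

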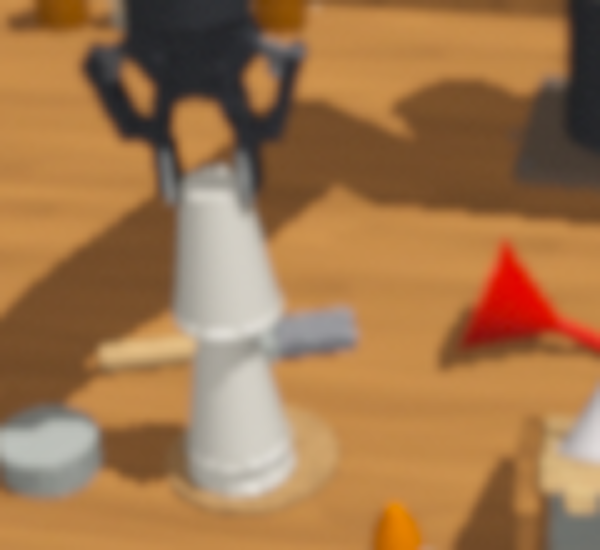

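Emit:
jog_arm --pt "1 1.2 2 4 0 0 0" --pt "1 0 0.2 8 0 0 0" --pt "1 0 0.2 8 0 0 0" --pt "1 0 0.2 8 0 0 0" --pt "1 0 0.2 8 0 0 0" --pt "1 0 0 0 0 0 0"

```text
t: 19.95
tcp_pos: [0.5203, -0.2202, 0.1683]
tcp_rot: [[0.994, 0.107, -0.007], [0.107, -0.994, 0.019], [-0.005, -0.02, -1.0]]
contact_force: [0.2, 0.1, -1.4]
finger_gap: 0.445
```

Emit:
jog_arm --pt "1 0 0.2 8 0 0 0" --pt "1 0 0.2 8 0 0 0" --pt "1 0 0.2 8 0 0 0" --pt "1 0 0.1 4 0 0 0" --pt "1 0 0 2.5 0 0 0" --pt "1 0 0 2.5 0 0 0" --pt "1 0 0 0 0 0 0"

```text
t: 20.65
tcp_pos: [0.5212, -0.2209, 0.1373]
tcp_rot: [[0.994, 0.107, -0.004], [0.107, -0.994, 0.017], [-0.002, -0.018, -1.0]]
contact_force: [-0.3, -0.1, -0.7]
finger_gap: 0.45
```

Emit:
jog_arm --pt "1 -1 -1.4 2.5 0 0 0" --pt "1 0 0 2.5 0 0 0" --pt "1 0 0 2.5 0 0 0" --pt "1 0 0 2.5 0 0 0" --pt "1 0 0 2 0 0 0" --pt "1 0 0 2 0 0 0" --pt "1 0 0 0 0 0 0"

```text
t: 21.35
tcp_pos: [0.5201, -0.2194, 0.1232]
tcp_rot: [[0.994, 0.107, -0.004], [0.107, -0.994, 0.017], [-0.002, -0.017, -1.0]]
contact_force: [-0.4, 0.1, -0.3]
finger_gap: 0.445
```

Emit:
jog_arm --pt "1 0 0 1.5 0 0 0" --pt "1 0 0 1.5 0 0 0" --pt "1 0 0 0 0 0 0"

```text
t: 21.65
tcp_pos: [0.5202, -0.2195, 0.1205]
tcp_rot: [[0.994, 0.107, -0.003], [0.107, -0.994, 0.017], [-0.002, -0.017, -1.0]]
contact_force: [0.5, -0.3, -1.6]
finger_gap: 0.446
```

Emit:
jog_arm --pt "1 0 0 1 0 0 0" --pt "1 0 0 1 0 0 0" --pt "1 0 0 0 0 0 0"

```text
t: 21.95
tcp_pos: [0.5204, -0.2196, 0.1188]
tcp_rot: [[0.994, 0.107, -0.003], [0.107, -0.994, 0.016], [-0.001, -0.017, -1.0]]
contact_force: [0.4, -0.2, 0.7]
finger_gap: 0.444
```

Emit:
jog_arm --pt "1 0 0 0.8 0 0 0" --pt "1 0 0 0 0 0 0"

```text
t: 22.15
tcp_pos: [0.5206, -0.2197, 0.1183]
tcp_rot: [[0.994, 0.107, -0.002], [0.107, -0.994, 0.016], [-0.001, -0.016, -1.0]]
contact_force: [0.3, -1.0, 2.9]
finger_gap: 0.443
```

Emit:
jog_arm --pt "1 0 0 0.7 0 0 0" --pt "1 0 0 0 0 0 0"

```text
t: 22.35
tcp_pos: [0.5209, -0.2197, 0.118]
tcp_rot: [[0.994, 0.107, -0.002], [0.107, -0.994, 0.016], [0.0, -0.016, -1.0]]
contact_force: [1.1, -0.4, 5.2]
finger_gap: 0.446
```

Emit:
jog_arm --pt "0.5 0 0 0 0 0 0" --pt "0.4 0 0 0 0 0 0" --pt "0.2 0 0 0 0 0 0" --pt "0 0 0 0 0 0 0" --pt "0 0 0 0 0 0 0"

```text
t: 22.85
tcp_pos: [0.5197, -0.2191, 0.1165]
tcp_rot: [[0.994, 0.107, -0.005], [0.107, -0.994, 0.018], [-0.003, -0.018, -1.0]]
contact_force: [0.7, -0.4, -0.6]
finger_gap: 0.999
```

Emit:
jog_arm --pt "0 0 0 -8 0 0 0" --pt "0 0 0 -20 0 0 0" --pt "0 0 0 -35 0 0 0" --pt "0 0 0 -40 0 0 0" --pt "0 0 0 -10 0 0 0" --pt "0 0 0 0 0 0 0"

```text
t: 23.45
tcp_pos: [0.5217, -0.2221, 0.2333]
tcp_rot: [[0.994, 0.107, 0.001], [0.107, -0.994, 0.014], [0.003, -0.014, -1.0]]
contact_force: [-0.4, 0.5, 0.0]
finger_gap: 1.002
```

```bash
python3 - <<'E'
from h import *
im,pose=shot("wrist","pics/w18.png");cv2.imwrite("pics/s18.png",cv2.resize(viewer.camera("scene")[110:220,140:260,::-1],None,fx=5,fy=5,interpolation=cv2.INTER_CUBIC));print(pose)
g=cv2.medianBlur(im.min(2),3)
try:
  e=cv2.fitEllipse(cv2.convexHull(big(g>170,(255,198))));print("disc",np.round(e[0]+e[1],1),plane("wrist",[e[0]],0.139,pose).round(4))
except Exception as x: print(x)
E
```

```text
(array([ 0.5217374 , -0.22205185,  0.23326075]), array([[ 0.99424696,  0.10710318,  0.00137254],
       [ 0.10707414, -0.99415474,  0.01383803],
       [ 0.00284661, -0.01361145, -0.99990331]]))
disc [254.3 196.4  47.6  49.4] [[ 0.5193 -0.2211  0.139 ]]
```

View pics/w18.png

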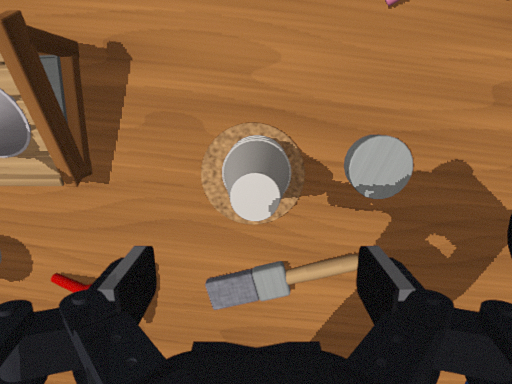

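View pics/s18.png

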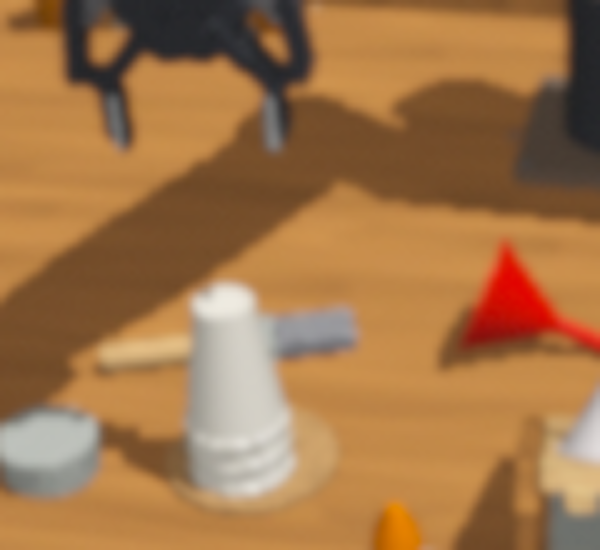

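```bash
python3 - <<'E'
from h import *
plan(np.array([.4525,.038,.256]),Rtool(28),8,0)
E
```

```text
dist 268.9mm 28.2deg, per row 33.6 3.52
[0, -4.9, -33.1, -2.8, -0.13, 3.52, -0.02],
[0, -4.7, -33.1, -3.1, -0.13, 3.52, -0.02],
[0, -4.5, -33.1, -3.5, -0.13, 3.52, -0.02],
[0, -4.3, -33.1, -3.8, -0.13, 3.52, -0.02],
[0, -4.0, -33.1, -4.2, -0.13, 3.52, -0.02],
[0, -3.8, -33.1, -4.5, -0.13, 3.52, -0.02],
[0, -3.5, -33.1, -4.8, -0.13, 3.52, -0.02],
[0, -3.2, -33.1, -5.1, -0.13, 3.52, -0.02],
```

Emit:
jog_arm --pt "0 -4.9 -33 -3 -0.1 3.5 0" --pt "0 -4.7 -33 -3 -0.1 3.5 0" --pt "0 -4.5 -33 -3.5 -0.1 3.5 0" --pt "0 -4.3 -33 -4 -0.1 3.5 0" --pt "0 -4 -33 -4 -0.1 3.5 0" --pt "0 -3.8 -33 -4.5 -0.1 3.5 0" --pt "0 -3.5 -33 -5 -0.1 3.5 0" --pt "0 -3.2 -33 -5 -0.1 3.5 0"

```text
t: 24.35
tcp_pos: [0.4518, 0.038, 0.2548]
tcp_rot: [[0.88, 0.103, 0.463], [0.088, -0.995, 0.053], [0.466, -0.006, -0.885]]
contact_force: [0.4, 1.2, -0.3]
finger_gap: 1.003
```

Emit:
jog_arm --pt "0 0 0 0 0 0 0" --pt "0 0 0 0 0 0 0"

```text
t: 24.55
tcp_pos: [0.4523, 0.0374, 0.2556]
tcp_rot: [[0.88, 0.105, 0.462], [0.091, -0.994, 0.053], [0.465, -0.004, -0.885]]
contact_force: [0.1, 0.2, 0.5]
finger_gap: 0.996
```

```bash
python3 - <<'E'
from h import *
im,pose=shot("wrist","pics/w20.png");p,R=pose
print(Rtool(28).T@R)
for z in (.09,.1,.11): print(z,proj("wrist",p+R@[0,0,z],pose))
cv2.imwrite("pics/w20c.png",cv2.resize(im[110:250,180:340],None,fx=4,fy=4,interpolation=cv2.INTER_CUBIC))
E
```

```text
[[ 0.99998779 -0.00131676 -0.00476253]
 [ 0.00129634  0.99998997 -0.00428772]
 [ 0.00476813  0.0042815   0.99997947]]
0.09 [[254.4061792  193.94277454]]
0.1 [[254.46428789 190.55812545]]
0.11 [[254.51827183 187.41458167]]
```

View pics/w20c.png

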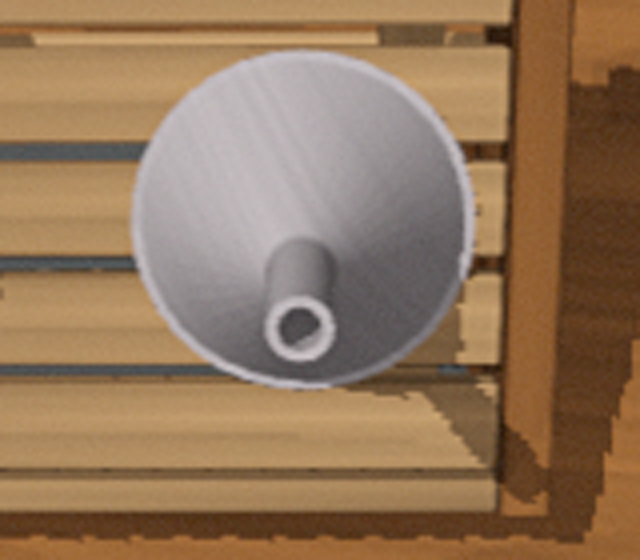

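Emit:
jog_arm --pt "0 -1.2 -0.9 15 -0.2 0.3 0" --pt "0 0 0 25 0 0 0" --pt "0 0 0 25 0 0 0" --pt "0 0 0 20 0 0 0" --pt "0 0 0 8 0 0 0" --pt "0 0 0 0 0 0 0"

```text
t: 25.2
tcp_pos: [0.4954, 0.0415, 0.1729]
tcp_rot: [[0.879, 0.101, 0.466], [0.088, -0.995, 0.049], [0.469, -0.002, -0.883]]
contact_force: [0.3, -0.0, -0.5]
finger_gap: 0.999
```

```bash
python3 - <<'E'
from h import *
im,pose=shot("wrist","pics/w21.png");p,R=pose
print(Rtool(28).T@R)
for z in (-.01,0,.01): print(z,proj("wrist",p+R@[0,0,z],pose))
E
```

```text
[[ 9.99990135e-01 -4.31695731e-03 -1.04582774e-03]
 [ 4.31683204e-03  9.99990675e-01 -1.22005885e-04]
 [ 1.04634468e-03  1.17490019e-04  9.99999446e-01]]
-0.01 [[253.43901751 250.84341523]]
0 [[253.58685342 242.1763958 ]]
0.01 [[253.71857942 234.45916789]]
```

View pics/w21.png

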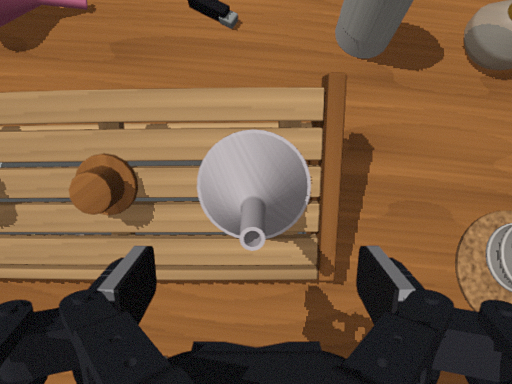

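Emit:
jog_arm --pt "0 0 -1.3 10 0 0 0" --pt "0 0 0 10 0 0 0" --pt "0 0 0 10 0 0 0" --pt "0 0 0 0 0 0 0"

```text
t: 25.65
tcp_pos: [0.5091, 0.0452, 0.1468]
tcp_rot: [[0.878, 0.102, 0.467], [0.09, -0.995, 0.05], [0.47, -0.002, -0.883]]
contact_force: [0.4, -0.2, -0.8]
finger_gap: 0.997
```

```bash
python3 - <<'E'
from h import *
im,pose=shot("wrist","pics/w22.png");p,R=pose
for z in (-.027,-.024,-.020): print(z,proj("wrist",p+R@[0,0,z],pose))
E
```

```text
-0.027 [[253.14190099 268.30014603]]
-0.024 [[253.19929001 264.92973099]]
-0.02 [[253.27233814 260.64107558]]
```

View pics/w22.png

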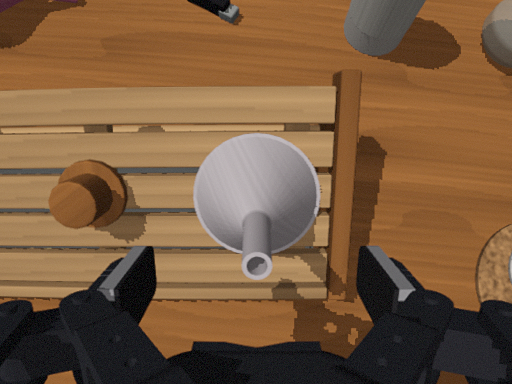

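Emit:
jog_arm --pt "1 0 0 0 0 0 0" --pt "1 0 0 0 0 0 0" --pt "1 0 0 0 0 0 0" --pt "1 0 0 0 0 0 0" --pt "1 0 0 0 0 0 0" --pt "1 0 0 0 0 0 0" --pt "1 0 0 0 0 0 0" --squeeze 40

```text
t: 26.4
tcp_pos: [0.5098, 0.045, 0.1489]
tcp_rot: [[0.877, 0.102, 0.47], [0.09, -0.995, 0.049], [0.473, -0.001, -0.881]]
contact_force: [-3.1, 0.3, 3.7]
finger_gap: 0.135
```

Emit:
jog_arm --pt "1 0 0 -4 0 0 0" --pt "1 0 0 -8 0 0 0" --pt "1 0 0 -15 0 0 0" --pt "1 0 0 -20 0 0 0" --pt "1 0 0 -15 0 0 0" --pt "1 0 0 0 0 0 0"

```text
t: 27.0
tcp_pos: [0.4812, 0.0416, 0.2059]
tcp_rot: [[0.875, 0.102, 0.474], [0.09, -0.995, 0.048], [0.477, 0.001, -0.879]]
contact_force: [-0.0, -0.2, -0.3]
finger_gap: 0.134
```

```bash
python3 - <<'E'
from h import *
im,pose=shot("wrist","pics/w23.png")
E
```

```text
(no output)
```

View pics/w23.png

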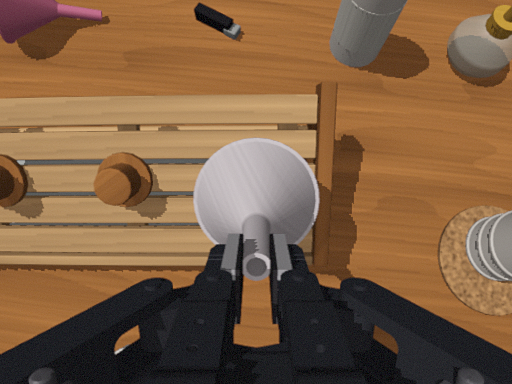

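Emit:
jog_arm --pt "1 10 0 -18 0 0 0" --pt "1 14 0 -26 0 0 0" --pt "1 14 0 -26 0 0 0" --pt "1 3 0 -5 0 0 0"

```text
t: 27.45
tcp_pos: [0.4829, 0.0416, 0.2923]
tcp_rot: [[0.874, 0.102, 0.475], [0.09, -0.995, 0.048], [0.478, 0.001, -0.879]]
contact_force: [0.4, 0.0, 0.3]
finger_gap: 0.135
```

```bash
python3 - <<'E'
from h import *
plan(np.array([.5195,-.2192,.27]),Rtool(0),9,1)
E
```

```text
dist 264.3mm 28.5deg, per row 29.4 3.17
[1, -0.2, 29.2, 2.7, 0.01, -3.17, -0.02],
[1, -0.1, 29.2, 2.7, 0.01, -3.17, -0.02],
[1, 0.0, 29.2, 2.7, 0.01, -3.17, -0.02],
[1, 0.2, 29.2, 2.7, 0.01, -3.17, -0.02],
[1, 0.3, 29.2, 2.7, 0.01, -3.17, -0.02],
[1, 0.5, 29.2, 2.7, 0.01, -3.17, -0.02],
[1, 0.6, 29.2, 2.6, 0.01, -3.17, -0.02],
[1, 0.7, 29.2, 2.6, 0.01, -3.17, -0.02],
[1, 0.9, 29.2, 2.5, 0.01, -3.17, -0.02],
```

Emit:
jog_arm --pt "1 0 25 1 0 -3.2 0" --pt "1 0 29 1 0 -3.2 0" --pt "1 0 29.5 1 0 -3.2 0" --pt "1 0.2 29.5 2 0 -3.2 0" --pt "1 0.3 29.5 2 0 -3.2 0" --pt "1 0.5 29.5 3 0 -3.2 0" --pt "1 0.6 29.5 3 0 -3.2 0" --pt "1 0.7 29.5 3 0 -3.1 0"

```text
t: 28.25
tcp_pos: [0.5106, -0.1882, 0.2706]
tcp_rot: [[0.994, 0.102, 0.042], [0.102, -0.995, 0.008], [0.042, -0.003, -0.999]]
contact_force: [0.4, -0.5, 0.0]
finger_gap: 0.137
```

Emit:
jog_arm --pt "1 0.9 29 3 0 -3 0" --pt "1 0 2 0 0 0 0" --pt "1 0 0 0 0 0 0"

```text
t: 28.55
tcp_pos: [0.5147, -0.2179, 0.2677]
tcp_rot: [[0.995, 0.101, -0.008], [0.101, -0.995, 0.003], [-0.008, -0.004, -1.0]]
contact_force: [-1.1, -0.6, -0.8]
finger_gap: 0.135
```

```bash
python3 - <<'E'
from h import *
im,pose=shot("wrist","pics/w24.png");p,R=pose;print(p,R)
for z in (-.022,.088): print(z,proj("wrist",p+R@[0,0,z],pose))
plan(np.array([.5195,-.2192,.25]),Rtool(0),1,1)
cv2.imwrite("pics/s24.png",cv2.resize(viewer.camera("scene")[70:220,140:260,::-1],None,fx=4,fy=4,interpolation=cv2.INTER_CUBIC))
E
```

```text
[ 0.51467738 -0.21793471  0.26765577] [[ 0.99483547  0.10114881 -0.00844393]
 [ 0.10117997 -0.99486251  0.00334786]
 [-0.00806192 -0.00418493 -0.99995875]]
-0.022 [[253.05826682 263.91537167]]
0.088 [[254.20768863 195.30533885]]
dist 19.2mm 0.5deg, per row 19.2 0.48
[1, 4.8, 2.4, 18.4, -0.2, 0.41, -0.15],
```

View pics/w24.png

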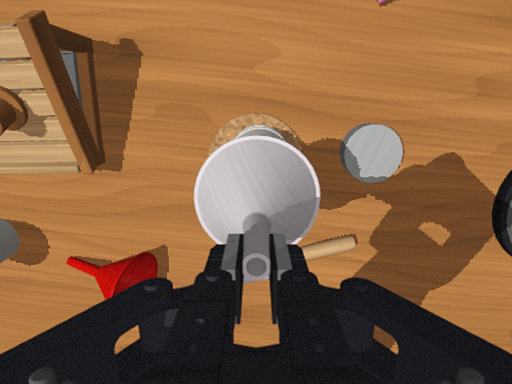

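View pics/s24.png

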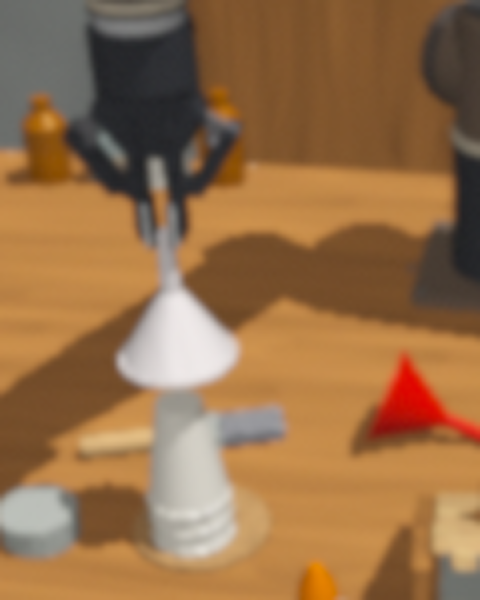

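Emit:
jog_arm --pt "1 2.4 0.7 8 -0.1 0.2 0" --pt "1 2.5 0.7 10 -0.1 0.2 0" --pt "1 0 0 10 0 0 0" --pt "1 0 0 0 0 0 0"

```text
t: 29.05
tcp_pos: [0.5189, -0.2178, 0.2397]
tcp_rot: [[0.995, 0.103, -0.002], [0.103, -0.995, 0.0], [-0.002, -0.0, -1.0]]
contact_force: [-0.1, -0.5, -1.4]
finger_gap: 0.133
```

```bash
python3 - <<'E'
from h import *
im,pose=shot("wrist","pics/w25.png");p,R=pose;print(p,R[:,2])
a=np.linspace(0,6.28,73)
c=proj("wrist",p+np.c_[.0465*np.cos(a),.0465*np.sin(a),0*a+.086]@R.T,pose);print(c.min(0),c.max(0))
cv2.imwrite("pics/s25.png",cv2.resize(viewer.camera("scene")[90:220,140:260,::-1],None,fx=4.5,fy=4.5,interpolation=cv2.INTER_CUBIC))
E
```

```text
[ 0.51893555 -0.21777069  0.23970715] [-1.85733523e-03  1.23892883e-04 -9.99998267e-01]
[190.72763485 131.71273476] [317.67112364 254.29546088]
```

View pics/w25.png

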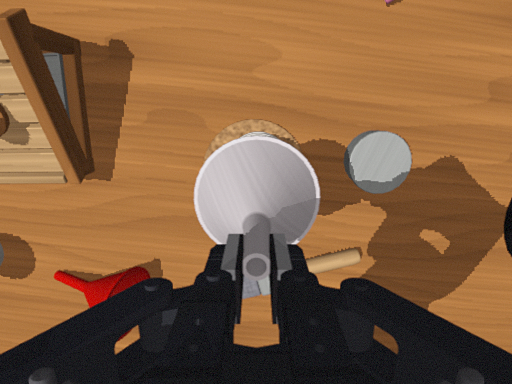

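View pics/s25.png

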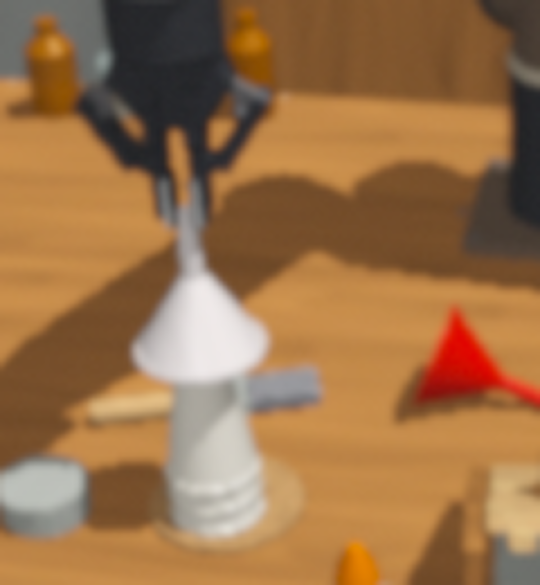

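Emit:
jog_arm --pt "1 0.8 1 5 0 0.8 0" --pt "1 0 0 8 0 0.7 0" --pt "1 0 0 8 0 0 0" --pt "1 0 0 8 0 0 0" --pt "1 0 0 4 0 0 0" --pt "1 0 0 2 0 0 0" --pt "1 0 0 0 0 0 0"

```text
t: 29.85
tcp_pos: [0.5217, -0.2197, 0.2071]
tcp_rot: [[0.994, 0.102, 0.027], [0.102, -0.995, 0.001], [0.027, 0.002, -1.0]]
contact_force: [0.3, 0.0, 0.0]
finger_gap: 0.134
```

Emit:
jog_arm --pt "1 -1.2 -0.4 2 0 0 0" --pt "1 -1.2 0 2 0 0 0" --pt "1 0 0 2 0 0 0" --pt "1 0 0 2 0 0 0" --pt "1 0 0 2 0 0 0" --pt "1 0 0 1.5 0 0 0" --pt "1 0 0 0 0 0 0"

```text
t: 30.55
tcp_pos: [0.5195, -0.2195, 0.1955]
tcp_rot: [[0.994, 0.102, 0.027], [0.102, -0.995, 0.001], [0.027, 0.002, -1.0]]
contact_force: [-0.8, 0.2, -1.4]
finger_gap: 0.137
```

```bash
python3 - <<'E'
from h import *
cv2.imwrite("pics/s26.png",cv2.resize(viewer.camera("scene")[90:220,140:260,::-1],None,fx=4.5,fy=4.5,interpolation=cv2.INTER_CUBIC));s=manip.state();print(s["tcp_pos"],s["contact_force"],s["wrist_torque"])
E
```

```text
[ 0.51960639 -0.21960036  0.19571761] [ 0.03372508 -0.12944876 -0.97962317] [-0.0112889   0.02320507  0.0127591 ]
```

View pics/s26.png

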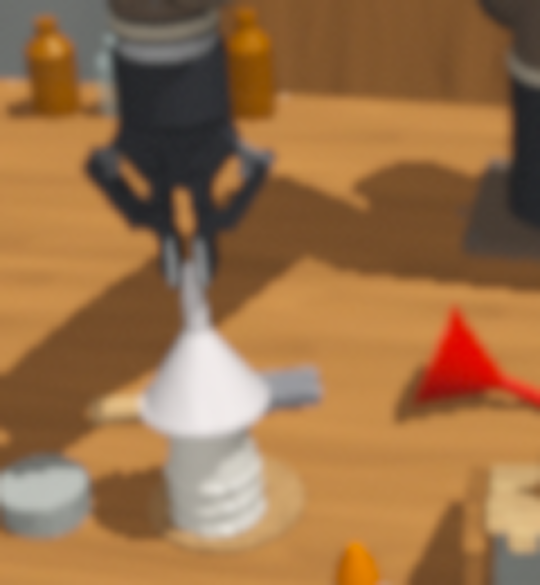

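Emit:
jog_arm --pt "1 0 0 1.5 0 0 0" --pt "1 0 0 1.5 0 0 0" --pt "1 0 0 1 0 0 0" --pt "1 0 0 0 0 0 0"

```text
t: 31.0
tcp_pos: [0.5196, -0.2196, 0.1916]
tcp_rot: [[0.994, 0.102, 0.028], [0.102, -0.995, 0.001], [0.027, 0.002, -1.0]]
contact_force: [-0.7, 0.1, -0.6]
finger_gap: 0.135
```

Emit:
jog_arm --pt "1 0 0 1 0 0 0" --pt "1 0 0 1 0 0 0" --pt "1 0 0 0 0 0 0"

```text
t: 31.3
tcp_pos: [0.5203, -0.2199, 0.1908]
tcp_rot: [[0.994, 0.102, 0.029], [0.102, -0.995, -0.0], [0.029, 0.003, -1.0]]
contact_force: [-0.7, 0.6, 3.4]
finger_gap: 0.134
```

Emit:
jog_arm --pt "0.8 0 0 0 0 0 0" --pt "0.7 0 0 0 0 0 0" --pt "0.6 0 0 0 0 0 0" --pt "0.4 0 0 0 0 0 0" --pt "0.3 0 0 0 0 0 0" --pt "0.3 0 0 0 0 0 0"

```text
t: 31.9
tcp_pos: [0.5198, -0.2197, 0.1898]
tcp_rot: [[0.994, 0.102, 0.028], [0.102, -0.995, 0.0], [0.028, 0.002, -1.0]]
contact_force: [-1.0, 0.6, -0.2]
finger_gap: 0.698
```

```bash
python3 - <<'E'
from h import *
im,pose=shot("wrist","pics/w27.png")
cv2.imwrite("pics/s27.png",cv2.resize(viewer.camera("scene")[90:220,140:260,::-1],None,fx=4.5,fy=4.5,interpolation=cv2.INTER_CUBIC));s=manip.state();print(s["tcp_pos"],s["contact_force"],s["finger_gap"])
E
```

```text
[ 0.51982485 -0.21963299  0.18986225] [ 0.30788224 -1.0548193   0.37369971] 0.6999844226836491
```

View pics/w27.png

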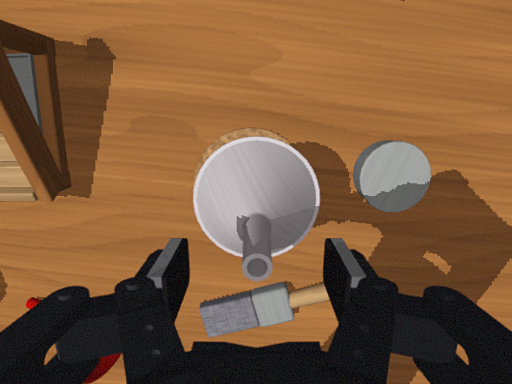

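View pics/s27.png

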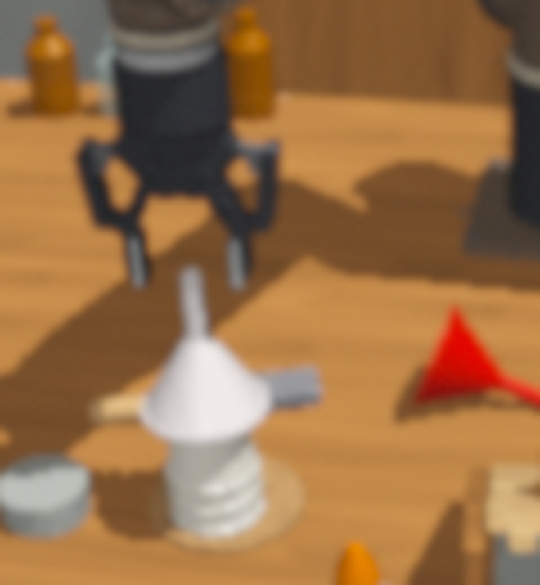

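Emit:
jog_arm --pt "0.1 0 0 -8 0 0 0" --pt "0 0 0 -20 0 0 0" --pt "0 0 0 -40 0 0 0" --pt "0 0 0 -40 0 0 0" --pt "0 0 0 0 0 0 0" --pt "0 0 0 0 0 0 0"

```text
t: 32.6
tcp_pos: [0.5174, -0.2201, 0.3001]
tcp_rot: [[0.994, 0.102, 0.031], [0.102, -0.995, -0.002], [0.031, 0.005, -1.0]]
contact_force: [-0.0, 0.1, -0.0]
finger_gap: 0.998
```

```bash
python3 - <<'E'
from h import *
im,pose=shot("wrist","pics/w28.png");p,R=pose
t=viewer.camera("top")[:,:,::-1];cv2.imwrite("pics/t28.png",cv2.resize(t[140:230,270:390],None,fx=6,fy=6,interpolation=cv2.INTER_CUBIC))
cv2.imwrite("pics/s28.png",cv2.resize(viewer.camera("scene")[110:220,140:260,::-1],None,fx=5,fy=5,interpolation=cv2.INTER_CUBIC));print(p,R)
# predicted for ideal upright at (0.519,-0.2205)
P=[[.519,-.2205,.212],[.519,-.2205,.154],[.519,-.2205,.102],[.519,-.2205,.006]]
for n in ("wrist","top","scene"): print(n,proj(n,P,pose).round(1).tolist())
E
```

```text
[ 0.51735413 -0.22005344  0.30006157] [[ 0.9942833   0.1021135   0.03120195]
 [ 0.1022217  -0.99475985 -0.00188833]
 [ 0.03084562  0.00506706 -0.99951132]]
wrist [[254.4, 196.7], [254.4, 181.4], [254.3, 171.8], [254.3, 159.7]]
top [[345.4, 174.1], [341.1, 177.5], [337.6, 180.4], [331.7, 185.1]]
scene [[181.5, 150.2], [183.4, 165.9], [185.0, 179.1], [187.7, 202.0]]
```

View pics/w28.png

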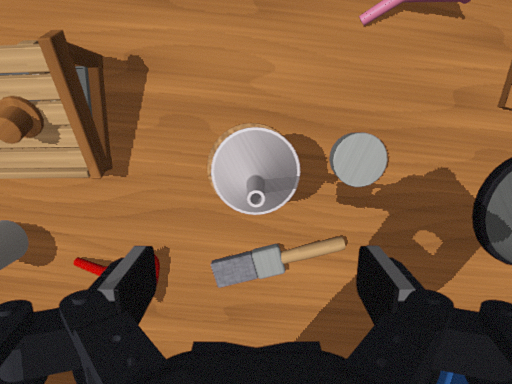

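View pics/s28.png

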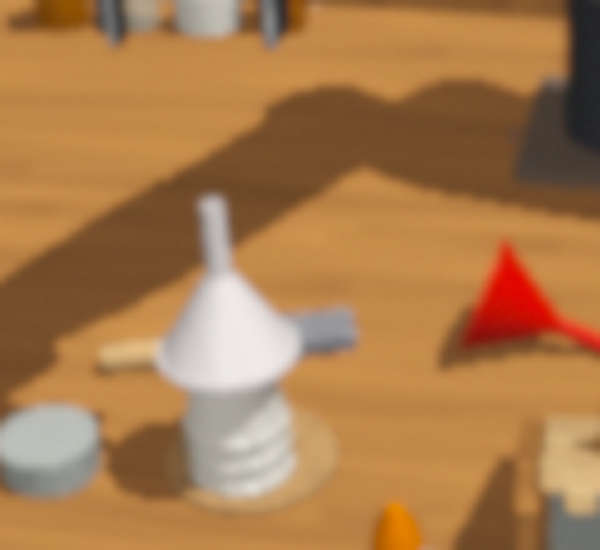

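View pics/t28.png

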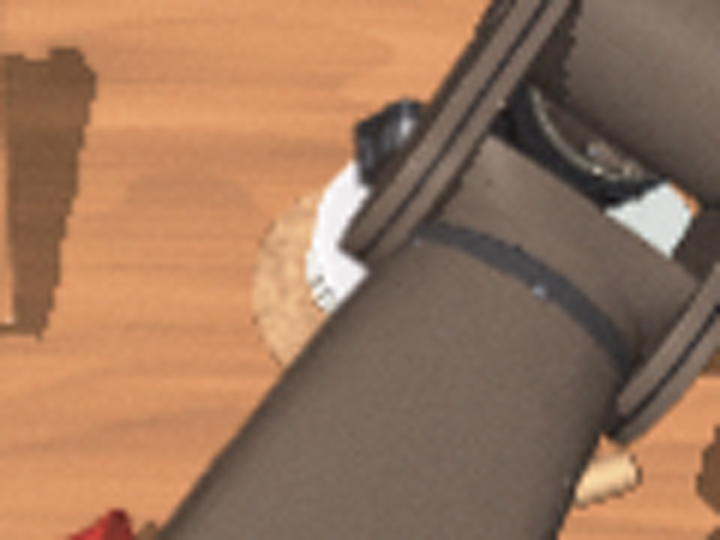

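```bash
python3 - <<'E'
from h import *
pose=cpose()
print(tri(ray("wrist",(256.5,199),pose),ray("scene",(182.5,150.6))))
print(plane("wrist",[(256.5,199)],.212,pose),plane("wrist",[(255.6,170.7)],.102,pose))
im=cv2.imread("pics/w28.png");cv2.imwrite("pics/w28c.png",cv2.resize(im[115:225,195:315],None,fx=5,fy=5,interpolation=cv2.INTER_CUBIC))
E
```

```text
(array([ 0.51531284, -0.21998856,  0.20828829]), [0.0011076041947426275, 0.0011076041947426834])
[[ 0.51669612 -0.22090398  0.212     ]] [[ 0.51855208 -0.22005949  0.102     ]]
```

View pics/w28c.png

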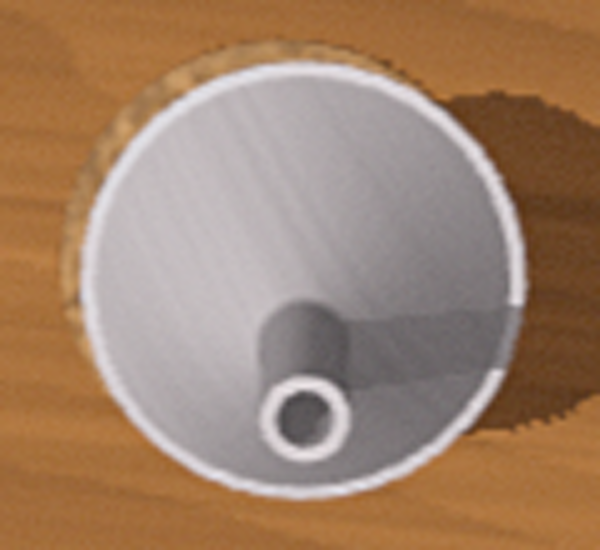

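```bash
python3 - <<'E'
from h import *
s=manip.state();print(s["contact_force"],s["finger_gap"],s["t"]);print(manip.sign_off())
E
```

```text
[ 0.06527678 -0.74798756  0.39012668] 0.9993476440895726 32.75
the job is handed in; nothing more can be done
None
```

I nested both rack cups over the mat cup, the middle-peg one first and then the left-peg one. Each was eased on to about 5–6 N and let go. I then set the grey metal funnel on top and handed the job in at t = 32.75 s.

- **Stack:** In the last scene picture the three cup rims look evenly stepped and level. By the wrist camera the top cup is at about (0.519, −0.221).
- **Funnel:** Its mouth is at about (0.519, −0.220), roughly 1 mm from the cup, leaning about 0.02 rad. Triangulating the spout tip gave a height of 0.208 m where I expected 0.212 m. That is close to the calibration error and the only reading that disagreed.
- **Bench and robot:** In the wrist and scene views nothing else looked moved, and the gripper was open and clear of the stack. The arm blocked the top view at the end, so I had no final check from there.

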